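Sort the marking-out tools back into their fitted wooden rests

ROBOT

A 6-joint arm with a two-finger parallel gripper is mounted at the origin on the work surface; the furniture and walls round the work are solid. World frame = base frame: x ahead of the robot, y to its left, z up, the work surface at z = 0. Lengths are in m, angles in rad, forces in N, time in s.
With the tool pointing down it reaches from about 0.25 to 0.725 m from the base axis. Payload 4 kg.
Tool frame: the origin (TCP) lies midway between the tips of the shut fingers; the grasp point (between the pads) lies 19 mm behind it; z points along the fingers, x is the direction in which the jaws open and shut, and the axes are right-handed (so a half turn about z gives the same grasp; the last joint's range is limited). The gripper opens to 85 mm and grips with 20 to 120 N. Pads are 22 mm wide; open, the fingers measure 114 mm over their backs; the gripper's body (76 mm by 85 mm) begins 54 mm behind the grasp point. The pads swing forward as they close: fully open they stand 13 mm farther back than shut.
Start: joints at [1.304, 0.241, 0.005, 1.335, 0, 1.571], TCP at [0.132, 0.482, 0.231] pointing down, gripper open.
Joint ranges: [-2.72, 2.72], [-1.05, 1.87], [-1.09, 1.28], [-1.99, 2.15], [-1.42, 1.44], [-3.14, 3.14]. Speed limits (rad/s): [2.79, 2.79, 3.14, 3.14, 3.14, 3.14].

INTERFACE

Orientations are given as a unit quaternion [x, y, z, w].
In Python, from workcell import bot, vision, ticket gives the robot as it stands.
- The arm moves only by the tool play_rows, never from a script. Its argument "deltas" is one flat list of numbers, 5 for each row, row after row: the opening, from 0 (shut) to 1 (fully open), then the shift along the tool's x, y, z in units of 60 mm (1.0 is 60 mm), then the turn about the tool's z in degrees. A call has 1 to 12 rows; each row shifts and turns the pose as measured when the row begins, along the tool's axes as they then stand; what a row does not reach is not made up. A row lasts 1/8 s, in which the tool goes at most 62.5 mm and 10.7 degrees, less where a joint would pass 70% of its speed; a pose out of reach is approached as far as the arm can. A call is refused whole if a number of a shift passes 1 or a number of a turn 10.7, either way. A call with a gripper value outside its range is refused whole. The fingers move at their own pace and stop on an object; the grip force is fixed at half the most. Time passes only in rows, so rows that do not move let the fingers close. It gives the time, the measured TCP pose, the force and the opening at its end, in the units of the state.
- bot.get_obs(): the state, without advancing time (a new reading comes with each control period).
- vision.camera(name): name is "scene" or "top" or "wrist"; returns a dict with "color" (420x560x3 uint8, blue, green, red), "intrinsics" (3x3 intrinsics, pixels), "rvec" (rotation vector, rad) and "tvec" (3), from world to camera coordinates, as OpenCV has them. Camera axes: x right, y down, z forward; pixel columns grow to the right and rows downward; lengths in m; the calibration is good to about 2 mm. A picture is of the moment at which its call begins. There is no depth.
- ticket.job_done(): hands the job in, once; it reports no verdict.
The state is a dict: "clock": time; "joint_pos": joint angles; "joint_vel": joint speeds; "tau": joint torques, N m; "eef_pos": TCP position; "tool_rot": TCP orientation; "ft_force": force on the tool from outside, world axes, zero at the start; "ft_torque": the same for the moment, N m; "grip_width": finger opening in m.
Only numpy, scipy, OpenCV 4.12 (cv2) and the standard library are available. Lean on these libraries where they do the work, as an engineer would, in place of code of your own. Each camera call takes 0.05 s, during which the arm holds its last target. There are 200 camera calls.

TASK

The marking-out tools were left mixed up on the sign panel: sort them back into their wooden rests. Lay the red marker in the red groove and the black marker in the black groove of the pen rest and the centre punch in its single-groove cradle, each centred along its groove, stand the tape measure upright in its box, and lay the engineer's square in its L-shaped rest with the stock down in the notches and the blade along its narrow arm. Everything should sit fully home in its own place and be let go, and the white bottle beside them must not be knocked over.

Things in the scene. Friction and masses are not known exactly. Their poses are not given: they have to be found in the camera images.
- red_marker (a point): red marker pen, 14 wide x 135 long x 14 mm high, lying on the white sign panel, a fixed sheet whose top is 4 mm above the work surface. Point: its centre, half-way up (7 mm above its underside); y along the pen, z up. Does not roll. Grasp across its width (firm faces 12 mm apart) at the middle
- black_marker (a point): black marker pen, 14 wide x 135 long x 14 mm high, lying on the white sign panel, a fixed sheet whose top is 4 mm above the work surface. Point: its centre, half-way up (7 mm above its underside); y along the pen, z up. Does not roll. Grasp across its width (firm faces 12 mm apart) at the middle
- punch (a point): dark steel centre punch, 12 mm thick, 113 mm long, pointed at its -y end, lying on the white panel (top 4 mm above the work surface). Point: its centre, half-way up (6 mm above its underside); y along the punch, z up. Does not roll. Grasp across its thickness (firm faces 10 mm apart) at the middle
- tape (a point): yellow tape measure standing upright on the white panel (top 4 mm above the work surface): case 40 (x) x 62 (y) x 62 mm high, its blade hook sticking out 10 mm more at the foot of the -y end. Point: centre of the case, half-way up (31 mm); x across the 40 mm thickness, z up. Grasp across x
- square (a point): engineer's square lying flat on the white panel (top 4 mm above the work surface): dark steel stock 80 (x) x 21 (y) x 18 mm high; thin blade 18 mm wide, 2 mm thick, 8 mm above the underside, leaves the stock at x = -31 mm and runs 87 mm past its face toward -y. Point: centre of the stock, half-way up (9 mm); grasp here across the 21 mm (y). x along the stock, z up
- pen_rest: fixed wooden pen rest: base 104 (x) x 112 (y) x 10 mm, two notched cross-bars 14 mm thick, 40 mm high at y = +-47 mm. Origin: centre of underside, z up. Grooves along y: red one at x = +24 mm, black one at x = -24 mm, 20 mm wide, wider at the rounded top, floor z = 26 mm (seated pen's centre z = 33 mm). Between the bars 80 mm are free down to z = 10 mm for fingers
- punch_cradle: fixed wooden cradle, one unpainted groove: base 66 (x) x 92 (y) x 10 mm, two notched cross-bars 14 mm thick, 40 mm high at y = +-37 mm. Origin: centre of underside, z up. Groove along y at x = 0, 18 mm wide, wider at the rounded top, floor z = 26 mm (seated punch's centre z = 32 mm). Between the bars 60 mm are free down to z = 10 mm for fingers
- tape_box: fixed open wooden box for the tape measure, outside 76 (x) x 110 (y) x 34 mm high, inside 50 (x) x 84 (y) mm with a rounded rim and a grey floor at z = 10 mm. The origin is at the centre of the underside, z up. The tape measure stands in it centred, its thickness along the box's x, either way round, its centre then at z = 41 mm.
- square_rest: fixed wooden L-shaped rest on an L-shaped base 116 (x) x 136 (y) mm; origin on the underside, z up, x and y as the seated square's. Seated stock's centre: x 0, y +25, z 35 mm. Its ends lie in two notches (floor z 26, 29 mm wide in y, 92 mm between end cheeks; lugs up to z 42); the middle 48 mm are free down to z 10 for fingers. Blade toward -y along the narrow arm, over a low bar at (-31, -62) mm, top z 33.5
- bottle_mid (a point): small white plastic bottle, 48 mm in diameter and 118 mm tall, standing beside the work; the point is half-way up (59 mm), z up along the bottle. It stays where it is.

How it is judged:
At the end, for the whole second after the job is handed in: All level (0.12 rad) and aligned (0.15 rad, tape 0.25) in their own seats, height within 4 mm (tape 5): markers in own-coloured grooves and punch in its cradle within 8 mm across, 15 along; tape in its box within 10, 15; square stock within 10 along, 8 across, blade toward the rest's -y (x of red_marker in the frame of pen_rest between 0.016 and 0.032 m and y of red_marker in the frame of pen_rest between -0.015 and 0.015 m and z of red_marker in the frame of pen_rest between 0.029 and 0.037 m and angle between the y axis of each of red_marker, black_marker and the y axis of pen_rest, either way round below 0.15 rad and angle between each of red_marker, black_marker, punch, tape, square's own z axis and vertical below 0.12 rad and x of black_marker in the frame of pen_rest between -0.032 and -0.016 m and y of black_marker in the frame of pen_rest between -0.015 and 0.015 m and z of black_marker in the frame of pen_rest between 0.029 and 0.037 m and x of punch in the frame of punch_cradle between -0.008 and 0.008 m and y of punch in the frame of punch_cradle between -0.015 and 0.015 m and z of punch in the frame of punch_cradle between 0.028 and 0.036 m and angle between the y axis of punch and the y axis of punch_cradle, either way round below 0.15 rad and x of tape in the frame of tape_box between -0.01 and 0.01 m and y of tape in the frame of tape_box between -0.015 and 0.015 m and z of tape in the frame of tape_box between 0.036 and 0.046 m and angle between the y axis of tape and the y axis of tape_box, either way round below 0.25 rad and x of square in the frame of square_rest between -0.01 and 0.01 m and y of square in the frame of square_rest between 0.017 and 0.033 m and z of square in the frame of square_rest between 0.031 and 0.039 m and angle between the y axis of square and the y axis of square_rest, either way round below 0.15 rad and y of square_rest in the frame of square between -0.037 and -0.013 m); the robot touches nothing.
It fails at once if the white bottle is knocked over (angle between bottle_mid's own z axis and vertical above 0.6 rad).
It also fails if it takes over 125 s, if anything falls off the work surface, if the arm or the gripper's body presses on something with over 40 N, if the wrist force passes 120 N, or if a joint passes its speed limit or range.

## Working session

There is one attempt and no reset: what is moved stays moved. The work goes in short steps, Python scripts to look and compute and a tool call to move; the robot and the scene stay as the last step left them, time stands still between calls to the robot, and variables do not carry over. Pictures are saved under pics/ and viewed, about 12 in all and at most 16, crops included, and the job is handed in when it is done.

Besides the shell and the picture viewer there is one more tool, called after "Emit:" as a command line: name --argument value ..., lists and objects as JSON in quotes. play_rows: Moves the arm, as the interface text tells. Its arguments: {"type":"object","properties":{"deltas":{"type":"array"}},"required":["deltas"]}

```bash
mkdir -p pics
cat > h.py <<'E'
import numpy as np, cv2
from workcell import bot, vision, ticket
from scipy.spatial.transform import Rotation as R
def shot(n,f=None):
    c=vision.camera(n)
    if f: cv2.imwrite(f'pics/{f}.png',c['color']); np.savez(f'pics/{f}.npz',**c)
    return c
def load(f): return dict(np.load(f'pics/{f}.npz'))
def ray(c,uv,z):
    uv=np.atleast_2d(np.float64(uv)); M=R.from_rotvec(np.ravel(c['rvec'])).as_matrix(); t=np.ravel(c['tvec'])
    o=-M.T@t; d=np.c_[uv,np.ones(len(uv))]@np.linalg.inv(c['intrinsics']).T@M
    return o+d*((z-o[2])/d[:,2])[:,None]
def proj(c,p):
    return cv2.projectPoints(np.float64(p).reshape(-1,1,3),c['rvec'],c['tvec'],c['intrinsics'],None)[0].reshape(-1,2)
E
python3 - <<'E'
from h import *
for n in('scene','top','wrist'):
    c=shot(n,n+'0'); M=R.from_rotvec(np.ravel(c['rvec'])).as_matrix(); print(n,-M.T@np.ravel(c['tvec']),M[2],c['intrinsics'][0,0])
o=bot.get_obs();print(o)
E
```

```text
scene [ 0.12642776 -0.65938646  0.82721327] [ 0.38184528  0.60677679 -0.69714856] 454.60800408674186
top [0.37541847 0.04313579 1.05006521] [ 0.17113447 -0.01548421 -0.985126  ] 380.4093182939022
wrist [0.06244872 0.5000439  0.37330727] [ 0.26860801 -0.07713775 -0.96015598] 343.9595580097184
{'clock': 0.15, 'joint_pos': array([ 1.30401183e+00,  2.41243680e-01,  4.06569744e-03,  1.33517702e+00,
       -4.14762606e-05,  1.57074292e+00]), 'joint_vel': array([-0.00028992, -0.00162419,  0.00292393,  0.00116991, -0.00145971,
        0.00048279]), 'tau': array([-2.04842158e-04, -3.72633505e+01,  2.52639377e+01,  1.23576145e-02,
       -3.89379989e-05, -1.95085974e-06]), 'eef_pos': array([0.13170789, 0.48187023, 0.23062779]), 'tool_rot': array([ 7.94851789e-01,  6.06803120e-01, -6.06902239e-04,  4.89357461e-04]), 'ft_force': array([ 0.04901624,  0.241483  , -0.90433096]), 'ft_torque': array([0.01172386, 0.01071667, 0.03560106]), 'grip_width': 0.08539981268060767}
```

View pics/top0.png

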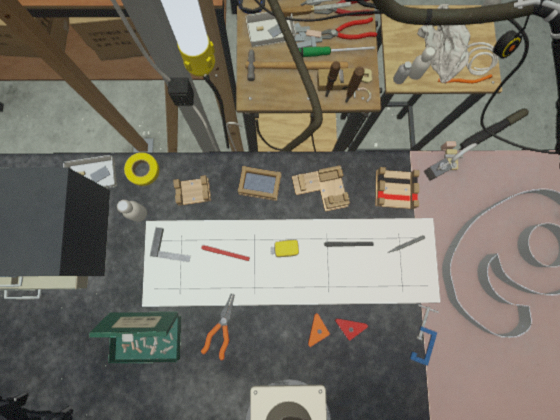

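View pics/scene0.png

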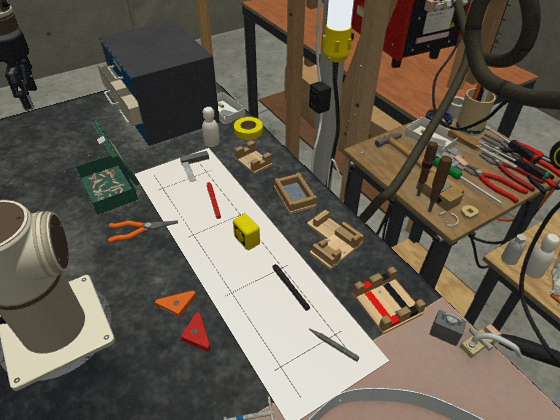

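Run:
```python
from h import *
c=load('top0'); im=c['color'][150:315,110:450]
cv2.imwrite('pics/tcrop.png',cv2.resize(im,None,fx=2.35,fy=2.35,interpolation=cv2.INTER_CUBIC))
print(proj(c,[.132,.482,.231]))
P={'square':(158,243,.02),'sqblade':(188,258,.013),'red':(225,252,.018),'tape':(287,248,.066),'black':(349,244,.018),'punch':(407,244,.016),'cradle':(191,190,.02),'box':(260,183,.02),'sqrest':(322,187,.02),'pen':(397,188,.02),'bottle':(134,211,.06)}
for k,(u,v,z) in P.items(): p=ray(c,(u,v),z)[0]; print(k,p.round(3),np.hypot(*p[:2]).round(3))
```

```text
[[ 50.26608949 402.34070025]]
square [0.466 0.343 0.02 ] 0.579
sqblade [0.426 0.262 0.013] 0.5
red [0.44  0.162 0.018] 0.469
tape [ 0.446 -0.003  0.066] 0.446
black [ 0.459 -0.174  0.018] 0.491
punch [ 0.457 -0.333  0.016] 0.566
cradle [0.612 0.258 0.02 ] 0.664
box [0.631 0.067 0.02 ] 0.634
sqrest [ 0.618 -0.105  0.02 ] 0.627
pen [ 0.613 -0.315  0.02 ] 0.689
bottle [0.547 0.397 0.06 ] 0.676
```

View pics/tcrop.png

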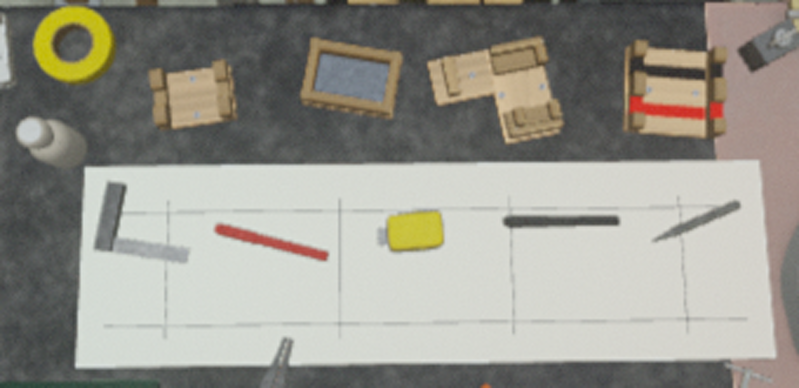

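Emit:
play_rows --deltas '[1,0,0,-0.7,-10.7,1,0,0,-0.65,-4.6,1,-0.65,0.6,0,0,1,-0.65,0.6,0,0,1,-0.65,0.6,0,0,1,-0.65,0.6,0,0,1,-0.65,0.6,0,0,1,-0.65,0.6,0,0,1,-0.65,0.6,0,0,1,-0.65,0.6,0,0,1,0,0,0,0]'

```text
clock: 1.52
eef_pos: [0.431, 0.1634, 0.3114]
tool_rot: [0.702, 0.712, -0.003, 0.002]
ft_force: [0.7, 0.3, -0.7]
grip_width: 0.0855
```

Run:
```python
from h import *
c=shot('wrist','w1')
```

Emit:
play_rows --deltas '[1,-0.8,0,0,0.8,1,-0.8,0,0,0,1,-0.8,0,0,0,1,-0.8,0,0,0,1,-0.8,0,0,0,1,-0.8,0,0,0,1,-0.8,0,0,0,1,-0.8,0,0,0,1,0,0,0,0]'

```text
clock: 2.7
eef_pos: [0.4325, -0.2178, 0.3123]
tool_rot: [0.699, 0.715, -0.003, -0.001]
ft_force: [-0.3, 0.4, 0.2]
grip_width: 0.0854
```

Run:
```python
from h import *
c=shot('wrist','w2')
```

```text
(no output)
```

View pics/w1.png

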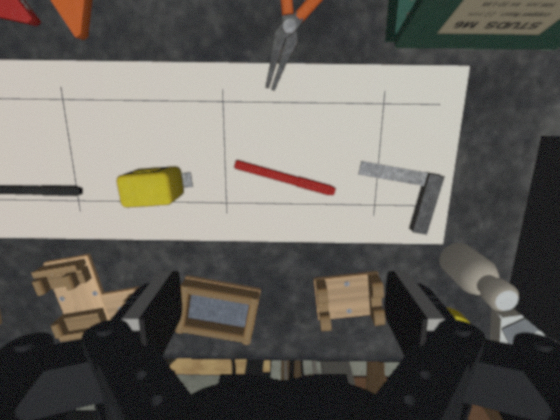

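View pics/w2.png

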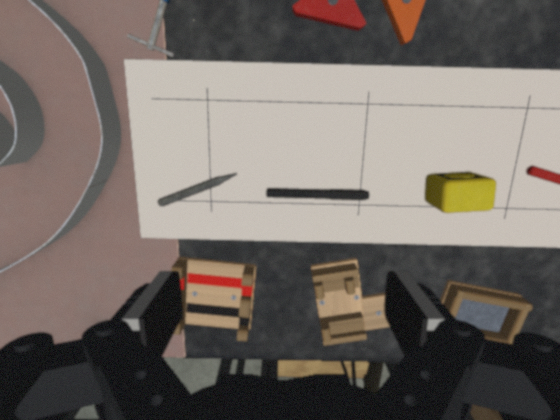

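Run:
```python
from h import *
a=load('w1');b=load('w2')
# mosaics: (img, x0,y0) 110x80 crop x3.6
T=[]
for c,x0,y0 in((a,300,262),(a,165,268),(b,165,252),(b,300,252)):
    t=cv2.resize(c['color'][y0:y0+100,x0:x0+100],None,fx=4,fy=3*4/3,interpolation=cv2.INTER_CUBIC)[:,:]
    T.append(cv2.resize(t,(400,300) if 0 else (300,300)))
    cv2.putText(T[-1],f'{x0},{y0}',(5,295),0,.5,(255,255,255),1)
cv2.imwrite('pics/mos.png',np.vstack([np.hstack(T[:2]),np.hstack(T[2:])]))
def seg(c,roi,f,z,name):
    x0,y0,x1,y1=roi; im=c['color'][y0:y1,x0:x1].astype(int); m=f(im).astype(np.uint8)
    n,l,s,_=cv2.connectedComponentsWithStats(m); i=1+np.argmax(s[1:,4]); m=(l==i)
    ys,xs=np.nonzero(m); P=ray(c,np.c_[xs+x0,ys+y0],z)[:,:2]
    r=cv2.minAreaRect((P*1000).astype(np.float32)); bx=cv2.boxPoints(r)
    e=bx[1]-bx[0],bx[2]-bx[1]; L=max(e,key=np.linalg.norm)
    print(name,s[i,4],'mean',(P.mean(0)*1000).round(1),'rect',np.round(r[0],1),np.round(r[1],1),'long axis deg',np.degrees(np.arctan2(L[1],L[0])).round(1)%180)
red=lambda i:(i[...,2]-i[...,1]>60)
dark=lambda i:(i.max(-1)<125)
yel=lambda i:(i[...,1]-i[...,0]>60)
seg(a,(225,150,345,205),red,.011,'red')
seg(a,(400,165,445,238),dark,.022,'stock top')
seg(a,(400,165,445,238),dark,.013,'stock mid')
seg(b,(255,180,380,205),dark,.011,'black')
seg(b,(150,165,245,210),lambda i:i.max(-1)<150,.010,'punch')
seg(a,(100,155,200,215),yel,.066,'tape a'); seg(b,(415,160,505,218),yel,.066,'tape b')
t=load('top0'); seg(t,(260,230,310,265),yel,.066,'tape t')
seg(t,(195,235,255,270),red,.011,'red t');seg(t,(315,235,380,255),dark,.011,'black t');seg(t,(380,230,430,260),lambda i:i.max(-1)<150,.01,'punch t')
seg(t,(148,225,168,258),dark,.02,'stock t')
```

```text
red 831 mean [438.3 163.7] rect [437.9 162.6] [133.6  11.7] long axis deg 75.0
stock top 1124 mean [466.6 344.8] rect [467.  344.4] [25.1 79.5] long axis deg 171.0
stock mid 1124 mean [468.8 348.6] rect [469.2 348.2] [25.6 81.1] long axis deg 171.0
black 1001 mean [ 458.6 -172.4] rect [ 459.3 -174.1] [ 14.9 135. ] long axis deg 90.6
punch 693 mean [ 457.3 -337. ] rect [ 456.2 -333.5] [ 14.5 112.7] long axis deg 113.5
tape a 1872 mean [443.    3.4] rect [442.3   5.5] [41.3 72.1] long axis deg 95.0
tape b 1727 mean [443.8  -6.1] rect [442.1  -7. ] [43.  63.3] long axis deg 94.7
tape t 344 mean [446.8  -1.3] rect [447.   -1.1] [39.3 59.8] long axis deg 93.8
red t 174 mean [439.7 164.8] rect [439.6 163.2] [130.2  10.5] long axis deg 75.5
black t 193 mean [ 460.5 -173.2] rect [ 459.4 -174.3] [129.3  10.9] long axis deg 89.4
punch t 131 mean [ 460.6 -339.7] rect [ 459.2 -335.8] [ 10.6 104.8] long axis deg 112.0
stock t 192 mean [471.  345.7] rect [469.6 345.9] [20.2 74.6] long axis deg 171.0
```

View pics/mos.png

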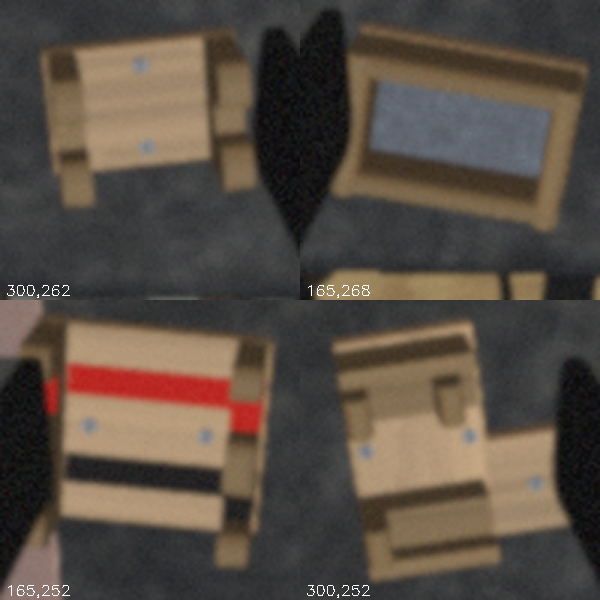

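Run:
```python
from h import *
a=load('w1');b=load('w2')
def show(n,c,x0,y0,ox,oy,pts,z):
    p=np.array([[x0+(u-ox)/3,y0+(v-oy)/3] for u,v in pts]); P=ray(c,p,z)[:,:2]*1000
    print(n,P.round(0).tolist(),'d',[round(float(np.linalg.norm(P[i]-P[i-1])),1) for i in range(len(P))],'mean',P.mean(0).round(1)); return P
def ang(p,q): print('   deg',np.degrees(np.arctan2(q[1]-p[1],q[0]-p[0])).round(1))
P=show('cradle screws',a,300,262,0,0,[(140,65),(147,147)],.01);ang(*P)
P=show('cradle near edge',a,300,262,0,0,[(42,48),(235,30)],.01);ang(*P)
P=show('cradle far edge',a,300,262,0,0,[(82,170),(210,158)],.01);ang(*P)
P=show('box rim far',a,165,268,300,0,[(335,192),(553,228)],.034);ang(*P)
P=show('box quad',a,165,268,300,0,[(335,192),(553,228),(583,80),(360,50)],.034);ang(P[0],P[1])
P=show('pen screws',b,165,252,0,300,[(90,425),(205,436)],.01);ang(*P)
P=show('pen red',b,165,252,0,300,[(68,378),(230,394)],.01);ang(*P)
P=show('pen black',b,165,252,0,300,[(68,466),(222,482)],.01);ang(*P)
P=show('sq screws',b,300,252,300,300,[(367,452),(470,436),(537,483)],.01);ang(*P[:2])
P=show('sq base',b,300,252,300,300,[(335,347),(470,322),(500,560),(375,580)],.01);ang(*P[:2]);ang(*P[1:3])
P=show('sq lugs',b,300,252,300,300,[(358,396),(448,380)],.042);ang(*P)
```

```text
cradle screws [[589.0, 253.0], [633.0, 259.0]] d [44.4, 44.4] mean [611.4 255.9]
   deg 8.1
cradle near edge [[581.0, 206.0], [570.0, 296.0]] d [90.9, 90.9] mean [575.8 251. ]
   deg 96.9
cradle far edge [[647.0, 228.0], [639.0, 290.0]] d [62.6, 62.6] mean [642.8 259.1]
   deg 97.2
box rim far [[657.0, 13.0], [675.0, 115.0]] d [104.2, 104.2] mean [665.6  63.9]
   deg 80.2
box quad [[657.0, 13.0], [675.0, 115.0], [596.0, 130.0], [582.0, 29.0]] d [76.3, 104.2, 80.3, 101.6] mean [627.3  71.8]
   deg 80.2
pen screws [[611.0, -343.0], [615.0, -287.0]] d [55.4, 55.4] mean [ 613.2 -315. ]
   deg 85.4
pen red [[586.0, -352.0], [593.0, -275.0]] d [77.1, 77.1] mean [ 589.5 -313.5]
   deg 85.2
pen black [[633.0, -354.0], [640.0, -279.0]] d [75.2, 75.2] mean [ 636.9 -317. ]
   deg 84.8
sq screws [[621.0, -158.0], [611.0, -109.0], [636.0, -74.0]] d [85.2, 50.1, 42.7] mean [ 622.4 -113.9]
   deg 101.4
sq base [[566.0, -176.0], [552.0, -114.0], [680.0, -88.0], [693.0, -150.0]] d [129.6, 63.9, 130.5, 63.2] mean [ 622.5 -132.3]
   deg 102.9
   deg 11.3
sq lugs [[574.0, -168.0], [566.0, -129.0]] d [40.1, 40.1] mean [ 570.1 -148.6]
   deg 102.6
```

Emit:
play_rows --deltas '[1,0.65,0.5,0.2,0,1,0.65,0.5,0.2,0,1,0.65,0.5,0.2,0,1,0.65,0.5,0.2,0,1,0.65,0.5,0.2,0,1,0,0,0,0]'

```text
clock: 3.5
eef_pos: [0.5782, 0.0023, 0.2507]
tool_rot: [0.693, 0.721, -0.002, -0.002]
ft_force: [0.5, -0.7, -0.3]
grip_width: 0.0853
```

Run:
```python
from h import *
c=shot('wrist','w3'); print(bot.get_obs()['eef_pos'])
cs=proj(c,[[.627,.07,.02],[.622,-.115,.02]]).round();print(cs)
u0,v0=(cs.min(0)-[70,80]).clip(0).astype(int); im=c['color'][v0:v0+190,u0:u0+300]
print(u0,v0); cv2.imwrite('pics/w3c.png',cv2.resize(im,None,fx=2.6,fy=2.6,interpolation=cv2.INTER_CUBIC))
```

```text
[0.57761967 0.00099847 0.25157923]
[[341. 228.]
 [179. 217.]]
109 137
```

View pics/w3c.png

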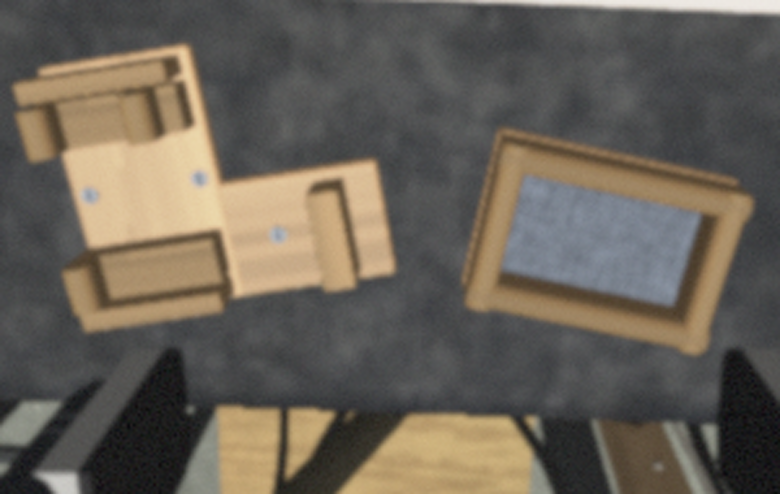

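Run:
```python
from h import *
c=load('w3')
W=lambda u,v,z: ray(c,(109+u/2.6,137+v/2.6),z)[0,:2]*1000
def fit(L,name):
    A=np.array([l[3] for l in L],float);B=np.array([W(*l[:3]) for l in L])
    a=A-A.mean(0);b=B-B.mean(0); th=np.arctan2((a[:,0]*b[:,1]-a[:,1]*b[:,0]).sum(),(a*b).sum())
    Rm=np.array([[np.cos(th),-np.sin(th)],[np.sin(th),np.cos(th)]]); t=B.mean(0)-Rm@A.mean(0)
    print(name,'origin',t.round(1),'yaw',np.degrees(th).round(1),'resid',(B-A@Rm.T-t).round(1).tolist()); return Rm,t
Rm,t=fit([(40,68,.01,(58,52)),(395,272,.01,(-58,-84)),(332,238,.0335,(-31,-62))],'sqrest')
inv=lambda u,v,z:(Rm.T@(W(u,v,z)-t)).round(1)
for n,q in dict(nearright=(188,45,.01),armnear=(378,160,.01),leftA=(65,150,.01),leftB=(88,250,.01),notchL=(62,128,.026),notchR=(124,118,.026),farL=(95,255,.026),farL2=(105,305,.026),farlugtopOut=(65,270,.042),farcheek=(152,315,.042),nearcheek=(15,92,.042),nc2=(180,62,.042)).items(): print(n,inv(*q))
print('seat',(Rm@[0,25]+t).round(1))
fit([(508,138,.034,(-38,-55)),(752,198,.034,(-38,55)),(697,353,.034,(38,55)),(468,308,.034,(38,-55))],'box')
print([W(u,v,.01).round(0).tolist() for u,v in((527,176),(702,212))])
```

```text
sqrest origin [ 610.6 -114.7] yaw -168.8 resid [[0.6, 0.9], [0.1, -1.0], [-0.8, 0.1]]
nearright [ 56.9 -13.7]
armnear [ -5.  -84.7]
leftA [20.7 50.4]
leftB [-25.9  52.8]
notchL [32.5 41.5]
notchR [32.6 14.8]
farL [-24.3  42.7]
farL2 [-47.7  44.5]
farlugtopOut [-24.3  49.3]
farcheek [-49.7  18.3]
nearcheek [51.4 48.5]
nc2 [ 52.8 -18.9]
seat [ 615.4 -139.3]
box origin [629.5  69. ] yaw -10.7 resid [[0.1, 2.3], [1.1, -2.5], [-2.2, -3.2], [1.0, 3.4]]
[[604.0, 35.0], [617.0, 115.0]]
```

```bash
cat > plan.py <<'E'
import sys
from h import *
# usage: plan.py x y z phi_deg n  (mm, deg) -> rows in tool units
o=bot.get_obs(); M=R.from_quat(o['tool_rot']).as_matrix(); p=o['eef_pos']*1000
phi=np.degrees(np.arctan2(M[1,0],M[0,0])); x,y,z,f=map(float,sys.argv[1:5]); n=int(sys.argv[5])
print('pose',p.round(1),'phi',phi.round(1),'tilt',np.degrees(np.arccos(-M[2,2])).round(2),'j',o['joint_pos'].round(2),'w',o['grip_width'].round(4),'t',round(o['clock'],2),'F',o['ft_force'].round(1))
d=f-phi
if len(sys.argv)<7: d=(d+180)%360-180
k=phi
for i in range(n):
    e=(np.array([x,y,z])-p)/n; c,s=np.cos(np.radians(k)),np.sin(np.radians(k))
    print(f'[{(c*e[0]+s*e[1])/60:.2f}, {(s*e[0]-c*e[1])/60:.2f}, {-e[2]/60:.2f}, {-d/n:.1f}]'); k+=d/n
E
python3 plan.py 438.5 163 100 -15 11
```

```text
Traceback (most recent call last):
  File "plan.py", line 6, in <module>
    print('pose',p.round(1),'phi',phi.round(1),'tilt',np.degrees(np.arccos(-M[2,2])).round(2),'j',o['joint_pos'].round(2),'w',o['grip_width'].round(4),'t',round(o['clock'],2),'F',o['ft_force'].round(1))
                                                                                                                              ^^^^^^^^^^^^^^^^^^^^^
AttributeError: 'float' object has no attribute 'round'
```

```bash
sed -i "s/o\['grip_width'\].round(4)/round(o['grip_width'],4)/" plan.py
python3 plan.py 438.5 163 100 -15 11
```

```text
pose [577.6   1.  251.6] phi 92.2 tilt 0.27 j [ 0.    0.4   0.27  1.45  0.   -0.04] w 0.0855 t 3.55 F [-0.4 -0.3  0. ]
[0.25, -0.20, 0.23, 9.7]
[0.22, -0.24, 0.23, 9.7]
[0.17, -0.27, 0.23, 9.7]
[0.12, -0.30, 0.23, 9.7]
[0.07, -0.32, 0.23, 9.7]
[0.02, -0.32, 0.23, 9.7]
[-0.04, -0.32, 0.23, 9.7]
[-0.09, -0.31, 0.23, 9.7]
[-0.14, -0.29, 0.23, 9.7]
[-0.19, -0.26, 0.23, 9.7]
[-0.23, -0.23, 0.23, 9.7]
```

Emit:
play_rows --deltas '[1,0.25,-0.2,0.23,9.7,1,0.22,-0.24,0.23,9.7,1,0.17,-0.27,0.23,9.7,1,0.12,-0.3,0.23,9.7,1,0.07,-0.32,0.23,9.7,1,0.02,-0.32,0.23,9.7,1,-0.04,-0.32,0.23,9.7,1,-0.09,-0.31,0.23,9.7,1,-0.14,-0.29,0.23,9.7,1,-0.19,-0.26,0.23,9.7,1,-0.23,-0.23,0.23,9.7,1,0,0,0,0]'

```text
clock: 5.05
eef_pos: [0.4294, 0.1714, 0.1063]
tool_rot: [0.988, -0.155, 0.003, -0.001]
ft_force: [0.2, -0.6, 0.2]
grip_width: 0.0854
```

```bash
python3 - <<'E'
from h import *
c=shot('wrist','w4')
E
python3 plan.py 438.5 163 8 -15 5
```

```text
pose [430.6 171.2 107.1] phi -17.8 tilt 0.43 j [ 0.38  0.26 -0.31  0.99 -0.    2.26] w 0.0857 t 5.1 F [ 0.   0.2 -0.1]
[0.03, 0.02, 0.33, -0.6]
[0.03, 0.02, 0.33, -0.6]
[0.03, 0.02, 0.33, -0.6]
[0.03, 0.02, 0.33, -0.6]
[0.03, 0.02, 0.33, -0.6]
```

View pics/w4.png

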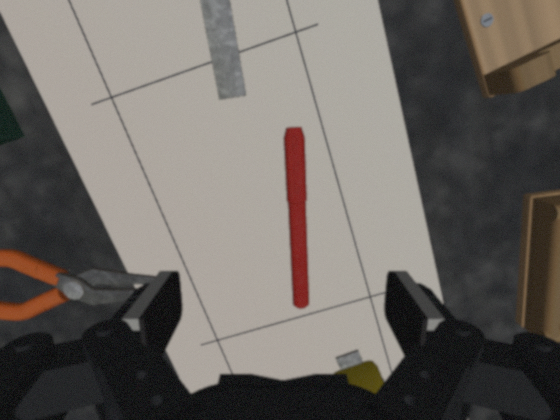

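```bash
python3 -c "
from h import *
c=load('w4');m=((c['color'][...,2].astype(int)-c['color'][...,1])>60);m[:110]=0;m[330:]=0;m[:,:260]=0;m[:,340:]=0
v,u=np.nonzero(m);P=ray(c,np.c_[u,v],.011)[:,:2]*1000;print(cv2.minAreaRect(P.astype(np.float32)))
print(proj(c,[[.4385,.163,.011]]))"
```

```text
((437.5306091308594, 161.31094360351562), (136.3421630859375, 12.318338394165039), 75.2087173461914)
[[298.34447492 221.68120081]]
```

Emit:
play_rows --deltas '[1,0.05,0.04,0.35,-0.9,1,0.04,0.03,0.35,-0.7,1,0.03,0.02,0.3,-0.6,1,0.02,0.02,0.25,-0.5,1,0,0,0,0]'

```text
clock: 5.72
eef_pos: [0.4438, 0.1607, 0.0368]
tool_rot: [0.992, -0.127, 0.01, -0.003]
ft_force: [-0.7, -0.3, 0.4]
grip_width: 0.0852
```

```bash
python3 plan.py 438.5 163 7 -15 2
```

```text
pose [443.8 160.7  36.8] phi -14.6 tilt 1.19 j [ 0.35  0.36 -0.39  0.8  -0.    2.18] w 0.0852 t 5.72 F [-0.7 -0.3  0.4]
[-0.05, -0.01, 0.25, 0.2]
[-0.05, -0.01, 0.25, 0.2]
```

Emit:
play_rows --deltas '[1,-0.05,-0.01,0.25,0.2,1,-0.04,-0.01,0.22,0,1,0,0,0.05,0,1,0,0,0,0]'

```text
clock: 6.22
eef_pos: [0.4434, 0.1635, 0.0086]
tool_rot: [0.992, -0.128, 0.013, -0.005]
ft_force: [-0.2, -0.0, 0.0]
grip_width: 0.0855
```

```bash
python3 plan.py 438 162 7 -15 1
```

```text
pose [443.4 163.5   8.6] phi -14.8 tilt 1.63 j [ 0.36  0.4  -0.43  0.72 -0.    2.18] w 0.0855 t 6.22 F [-0.2 -0.   0. ]
[-0.08, 0.05, 0.03, 0.2]
```

Emit:
play_rows --deltas '[1,-0.08,0,0.02,0,0,0,0,0,0,0,0,0,0,0,0,0,0,0,0,0,0,0,0,0,0,0,0,0,0]'

```text
clock: 6.98
eef_pos: [0.4396, 0.1653, 0.0086]
tool_rot: [0.992, -0.128, 0.015, -0.005]
ft_force: [-0.5, -1.2, 2.0]
grip_width: 0.0104
```

```bash
python3 plan.py 438 162 110 -15 4
```

```text
pose [439.6 165.3   8.6] phi -14.7 tilt 1.78 j [ 0.36  0.39 -0.44  0.71 -0.    2.19] w 0.0104 t 6.97 F [-0.5 -1.2  2. ]
[-0.00, 0.01, -0.42, 0.1]
[-0.00, 0.01, -0.42, 0.1]
[-0.00, 0.01, -0.42, 0.1]
[-0.00, 0.01, -0.42, 0.1]
```

Emit:
play_rows --deltas '[0,0,0,-0.5,0,0,0,0,-0.7,0,0,0,0,-0.6,0,0,0,0,0,0]'

```text
clock: 7.48
eef_pos: [0.4356, 0.1641, 0.1185]
tool_rot: [0.992, -0.128, 0.013, -0.005]
ft_force: [-0.3, -0.6, -0.6]
grip_width: 0.0103
```

```bash
python3 plan.py 589.6 -309.5 110 -4.8 10
```

```text
pose [435.6 164.1 118.5] phi -14.7 tilt 1.62 j [ 0.36  0.24 -0.31  1.   -0.    2.19] w 0.0103 t 7.47 F [-0.3 -0.6 -0.6]
[0.45, 0.70, 0.01, -1.0]
[0.44, 0.71, 0.01, -1.0]
[0.42, 0.71, 0.01, -1.0]
[0.41, 0.72, 0.01, -1.0]
[0.40, 0.73, 0.01, -1.0]
[0.39, 0.73, 0.01, -1.0]
[0.37, 0.74, 0.01, -1.0]
[0.36, 0.75, 0.01, -1.0]
[0.35, 0.75, 0.01, -1.0]
[0.34, 0.76, 0.01, -1.0]
```

Emit:
play_rows --deltas '[0,0.45,0.7,0,-1,0,0.44,0.71,0,-1,0,0.42,0.71,0,-1,0,0.41,0.72,0,-1,0,0.4,0.73,0,-1,0,0.39,0.73,0,-1,0,0.37,0.74,0,-1,0,0.36,0.75,0,-1,0,0.35,0.7,0,-1,0,0.2,0.4,0,-1,0,0.1,0.2,0,0,0,0,0,0,0]'

```text
clock: 8.98
eef_pos: [0.5888, -0.308, 0.0987]
tool_rot: [0.999, -0.037, 0.003, -0.008]
ft_force: [-0.4, 0.4, 0.6]
grip_width: 0.0108
```

```bash
python3 plan.py 589.6 -309.5 75 -4.8 3
```

```text
pose [ 588.8 -308.    98.7] phi -4.2 tilt 0.94 j [-0.49  0.64  0.28  1.21  0.02  1.15] w 0.0108 t 8.97 F [-0.4  0.4  0.6]
[0.01, 0.01, 0.13, 0.2]
[0.01, 0.01, 0.13, 0.2]
[0.01, 0.01, 0.13, 0.2]
```

Emit:
play_rows --deltas '[0,0.02,0.02,0.2,0.3,0,0,0.01,0.2,0.2,0,0,0,0.1,0,0,0,0,0,0]'

```text
clock: 9.48
eef_pos: [0.588, -0.306, 0.0638]
tool_rot: [0.999, -0.04, 0.0, -0.009]
ft_force: [0.1, -0.3, -0.5]
grip_width: 0.0105
```

```bash
python3 - <<'E'
from h import *
c=shot('wrist','w5')
print(proj(c,[[.5895,-.3135,.01],[.589,-.314,.02]]))
E
python3 plan.py 589.6 -309.5 31 -4.8 3
```

```text
[[287.56979031 246.97338042]
 [287.00452975 253.91722181]]
pose [ 588.3 -306.1   64.2] phi -4.6 tilt 1.04 j [-0.49  0.67  0.24  1.14  0.02  1.16] w 0.0108 t 9.53 F [-0.  -0.5 -0.7]
[0.01, 0.02, 0.18, 0.1]
[0.01, 0.02, 0.18, 0.1]
[0.01, 0.02, 0.18, 0.1]
```

View pics/w5.png

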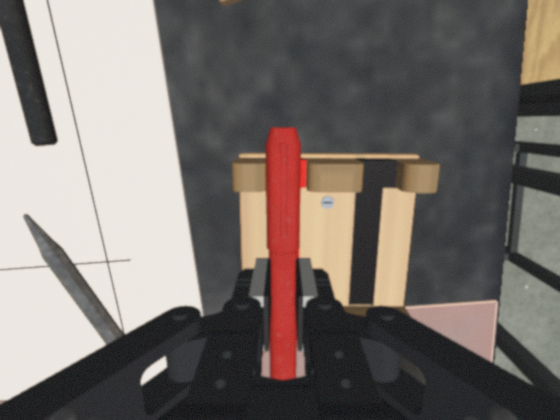

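Run:
```python
from h import *
c=load('w5')
for n,uv,z in(('groove red',(289,160),.04),('blk groove',(379.5,162),.04),('bump c',(335,162),.04),('pen',(283.5,175),.0666),('pen top',(284,135),.0666),('pen b',(283,300),.0666),('blk stripe',(362,303),.01),('blk stripe',(376,190),.01),('screw',(327,202),.01)): print(n,(ray(c,uv,z)[0]*1000).round(1))
```

```text
groove red [ 594.1 -257.4   40. ]
blk groove [ 637.9 -261.9   40. ]
bump c [ 616.3 -260.2   40. ]
pen [ 591.2 -260.4   66.6]
pen top [ 592.6 -244.4   66.6]
pen b [ 586.4 -317.6   66.6]
blk stripe [ 634.2 -355.5   10. ]
blk stripe [ 643.8 -282.3   10. ]
screw [ 614.9 -287.2   10. ]
```

Emit:
play_rows --deltas '[0,0.03,0.03,0.15,0.1,0,0,0,0.15,0,0,0,0,0.15,0,0,0,0,0.1,0,0,0,0,0,0]'

```text
clock: 10.15
eef_pos: [0.5912, -0.308, 0.0307]
tool_rot: [0.999, -0.041, 0.002, -0.008]
ft_force: [-0.5, 0.0, 4.2]
grip_width: 0.0109
```

```bash
python3 plan.py 589.6 -308 31 -4.8 1
```

```text
pose [ 591.2 -308.    30.7] phi -4.7 tilt 0.99 j [-0.49  0.71  0.21  1.08  0.02  1.16] w 0.0109 t 10.15 F [-0.5  0.   4.2]
[-0.03, 0.00, -0.01, 0.1]
```

Emit:
play_rows --deltas '[0.3,0,0,0,0,0.3,0,0,0,0,0.3,0,0,0,0,0.3,0,0,-0.4,0,0.3,0,0,-0.7,0,0.5,0,0,-0.6,0,1,0,0,0,0]'

```text
clock: 11.02
eef_pos: [0.5901, -0.3094, 0.1336]
tool_rot: [0.999, -0.041, 0.001, -0.009]
ft_force: [-0.2, -0.9, 0.5]
grip_width: 0.0596
```

```bash
python3 plan.py 458.5 -174 100 0.3 5
```

```text
pose [ 590.1 -309.4  133.6] phi -4.7 tilt 1.03 j [-0.49  0.63  0.35  1.3   0.02  1.16] w 0.0596 t 11.03 F [-0.2 -0.9  0.5]
[-0.47, -0.41, 0.11, -1.0]
[-0.47, -0.42, 0.11, -1.0]
[-0.46, -0.43, 0.11, -1.0]
[-0.45, -0.44, 0.11, -1.0]
[-0.44, -0.45, 0.11, -1.0]
```

Emit:
play_rows --deltas '[1,-0.47,-0.41,0.1,-1,1,-0.47,-0.42,0.1,-1,1,-0.46,-0.43,0.1,-1,1,-0.45,-0.44,0.1,-1,1,-0.3,-0.3,0.2,-1,1,-0.1,-0.12,0.3,0,1,0,0,0.3,0,1,0,0,0,0]'

```text
clock: 12.02
eef_pos: [0.4509, -0.1683, 0.0535]
tool_rot: [1.0, 0.004, -0.004, -0.011]
ft_force: [-0.4, 0.3, -0.3]
grip_width: 0.0853
```

```bash
python3 - <<'E'
from h import *
c=shot('wrist','w6');im=c['color'].astype(int)
m=(im.max(-1)<90); 
m=m.astype(np.uint8); n,l,s,ce=cv2.connectedComponentsWithStats(m)
for i in range(1,n):
    if s[i,4]>300:
        v,u=np.nonzero(l==i);P=ray(c,np.c_[u,v],.011)[:,:2]*1000;print(s[i].tolist(),cv2.minAreaRect(P.astype(np.float32)))
E
python3 plan.py 458.5 -174 8 0.3 4
```

```text
[0, 0, 560, 420, 85341] ((444.8337707519531, -169.5951385498047), (374.5318298339844, 248.0910186767578), 0.9506096243858337)
[287, 133, 28, 224, 4920] ((459.3258056640625, -175.61550903320312), (14.45228099822998, 137.35296630859375), 0.6516807675361633)
[528, 161, 32, 34, 615] ((590.943603515625, -129.99319458007812), (16.435373306274414, 16.990827560424805), 9.920644760131836)
pose [ 451.6 -168.6   54.3] phi 0.5 tilt 1.3 j [-0.37  0.37 -0.31  0.9   0.02  1.19] w 0.085 t 12.07 F [-0.1 -1.   0.9]
[0.03, 0.02, 0.19, 0.0]
[0.03, 0.02, 0.19, 0.0]
[0.03, 0.02, 0.19, 0.0]
[0.03, 0.02, 0.19, 0.0]
```

Close view: black at (459.3, −175.6), consistent. Descend.

Emit:
play_rows --deltas '[1,0.06,0.04,0.22,0,1,0.04,0.04,0.22,0,1,0.03,0.02,0.2,0,1,0,0.01,0.1,0,1,0,0,0.02,0]'

```text
clock: 12.7
eef_pos: [0.4611, -0.1756, 0.0059]
tool_rot: [1.0, 0.004, -0.002, -0.01]
ft_force: [0.2, 0.4, -0.7]
grip_width: 0.0854
```

```bash
python3 plan.py 459 -175 8 0.6 1
```

```text
pose [ 461.1 -175.6    5.9] phi 0.4 tilt 1.23 j [-0.37  0.46 -0.33  0.79  0.02  1.19] w 0.0854 t 12.7 F [ 0.2  0.4 -0.7]
[-0.03, -0.01, -0.04, -0.2]
```

Emit:
play_rows --deltas '[1,-0.03,0,-0.03,0,0,0,0,0,0,0,0,0,0,0,0,0,0,0,0,0,0,0,0,0,0,0,0,0,0]'

```text
clock: 13.45
eef_pos: [0.4602, -0.1759, 0.0092]
tool_rot: [1.0, 0.004, -0.001, -0.01]
ft_force: [-0.6, 1.0, 1.0]
grip_width: 0.0106
```

Emit:
play_rows --deltas '[0,0,0,-0.5,0,0,0,0,-0.7,0,0,0,0,-0.6,0,0,0,0,0,0]'

```text
clock: 13.95
eef_pos: [0.4596, -0.1778, 0.1191]
tool_rot: [1.0, 0.004, -0.002, -0.01]
ft_force: [-0.3, -0.3, 0.2]
grip_width: 0.0104
```

```bash
python3 plan.py 637.3 -317 100 -4.8 5
```

```text
pose [ 459.6 -177.8  119.1] phi 0.4 tilt 1.23 j [-0.38  0.32 -0.2   1.07  0.02  1.18] w 0.0104 t 13.95 F [-0.3 -0.3  0.2]
[0.59, 0.47, 0.06, 1.0]
[0.60, 0.46, 0.06, 1.0]
[0.61, 0.45, 0.06, 1.0]
[0.61, 0.44, 0.06, 1.0]
[0.62, 0.42, 0.06, 1.0]
```

Emit:
play_rows --deltas '[0,0.59,0.47,0.06,1,0,0.6,0.46,0.06,1,0,0.61,0.45,0.06,1,0,0.61,0.44,0.06,1,0,0.4,0.3,0,1,0,0.15,0.1,0,0,0,0,0,0,0]'

```text
clock: 14.82
eef_pos: [0.6321, -0.3163, 0.0864]
tool_rot: [0.999, -0.041, -0.011, -0.014]
ft_force: [0.5, -0.5, 0.2]
grip_width: 0.0104
```

```bash
python3 plan.py 638 -317 60 -4.8 3
```

```text
pose [ 632.1 -316.3   86.4] phi -4.7 tilt 2.01 j [-0.47  0.77  0.48  1.31  0.02  1.18] w 0.0104 t 14.82 F [ 0.5 -0.5  0.2]
[0.03, 0.00, 0.15, 0.0]
[0.03, 0.00, 0.15, 0.0]
[0.03, 0.00, 0.15, 0.0]
```

Emit:
play_rows --deltas '[0,0.05,0,0.15,0,0,0.04,0,0.15,0,0,0.02,0,0.1,0,0,0,0,0,0]'

```text
clock: 15.32
eef_pos: [0.6361, -0.314, 0.0584]
tool_rot: [0.999, -0.04, -0.013, -0.015]
ft_force: [-0.3, -0.7, -0.6]
grip_width: 0.0103
```

```bash
python3 plan.py 638 -317 31 -4.8 3
```

```text
pose [ 636.1 -314.    58.4] phi -4.6 tilt 2.29 j [-0.47  0.8   0.46  1.27  0.02  1.19] w 0.0103 t 15.32 F [-0.3 -0.7 -0.6]
[0.01, 0.02, 0.15, 0.1]
[0.01, 0.02, 0.15, 0.1]
[0.01, 0.02, 0.15, 0.1]
```

Emit:
play_rows --deltas '[0,0.03,0.03,0.12,0.1,0,0.01,0.02,0.12,0,0,0,0,0.12,0,0,0,0,0.06,0,0,0,0,0,0]'

```text
clock: 15.95
eef_pos: [0.6379, -0.3167, 0.032]
tool_rot: [0.999, -0.041, -0.013, -0.015]
ft_force: [0.2, 0.3, 0.1]
grip_width: 0.0104
```

```bash
python3 plan.py 638 -317 31 -4.8 1
```

```text
pose [ 637.9 -316.7   32. ] phi -4.7 tilt 2.23 j [-0.47  0.82  0.43  1.22  0.02  1.19] w 0.0104 t 15.95 F [0.2 0.3 0.1]
[0.00, 0.00, 0.02, 0.1]
```

Emit:
play_rows --deltas '[0,0,0,0.03,0,0.3,0,0,0,0,0.3,0,0,0,0,0.3,0,0,0,0,0.3,0,0,-0.4,0,0.3,0,0,-0.7,0,0.5,0,0,-0.6,0,1,0,0,0,0]'

```text
clock: 16.95
eef_pos: [0.6403, -0.3198, 0.1351]
tool_rot: [0.999, -0.041, -0.013, -0.015]
ft_force: [0.3, -0.2, -0.1]
grip_width: 0.0598
```

```bash
python3 - <<'E'
from h import *
c=shot('wrist','w7');cv2.imwrite('pics/w7c.png',c['color'][120:420])
E
python3 plan.py 457 -335 60 23 5
```

```text
pose [ 639.2 -319.2  132.8] phi -4.7 tilt 2.44 j [-0.47  0.77  0.6   1.44  0.02  1.18] w 0.067 t 17.0 F [0.3 1.1 0.1]
[-0.60, 0.10, 0.24, -5.5]
[-0.61, 0.04, 0.24, -5.5]
[-0.61, -0.02, 0.24, -5.5]
[-0.61, -0.07, 0.24, -5.5]
[-0.60, -0.13, 0.24, -5.5]
```

View pics/w7c.png

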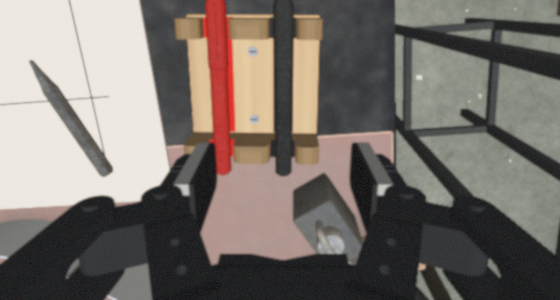

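Emit:
play_rows --deltas '[1,-0.6,0.1,0.05,-5.5,1,-0.61,0.04,0.1,-5.5,1,-0.61,-0.02,0.2,-5.5,1,-0.6,-0.07,0.3,-5.5,1,-0.4,-0.1,0.3,-5.5,1,-0.15,0,0.1,0,1,0,0,0,0]'

```text
clock: 17.88
eef_pos: [0.4483, -0.3307, 0.0611]
tool_rot: [0.978, 0.204, -0.016, -0.025]
ft_force: [0.7, 0.2, 0.2]
grip_width: 0.0853
```

```bash
python3 - <<'E'
from h import *
c=shot('wrist','w8');im=c['color'].astype(int)
m=(im.max(-1)<140).astype(np.uint8); n,l,s,ce=cv2.connectedComponentsWithStats(m)
for i in range(1,n):
    if s[i,4]>300:
        v,u=np.nonzero(l==i);P=ray(c,np.c_[u,v],.010)[:,:2]*1000;print(s[i].tolist(),cv2.minAreaRect(P.astype(np.float32)))
E
python3 plan.py 457 -335 8 23 4
```

```text
[0, 0, 560, 420, 95598] ((436.45648193359375, -332.52813720703125), (383.61248779296875, 261.67120361328125), 24.854915618896484)
[99, 0, 354, 336, 6401] ((407.0820617675781, -290.11126708984375), (154.83929443359375, 208.0880126953125), 5.873301982879639)
pose [ 448.8 -330.7   61.4] phi 23.7 tilt 3.36 j [-0.64  0.52 -0.04  1.06  0.01  0.52] w 0.0856 t 17.93 F [-0.9 -0.   0.4]
[0.02, 0.03, 0.22, 0.2]
[0.02, 0.03, 0.22, 0.2]
[0.02, 0.03, 0.22, 0.2]
[0.02, 0.03, 0.22, 0.2]
```

Emit:
play_rows --deltas '[1,0.05,0.05,0.2,0.2,1,0.04,0.04,0.2,0.2,1,0.03,0.03,0.2,0.2,1,0.01,0.02,0.15,0.1,1,0,0,0.08,0,1,0,0,0,0]'

```text
clock: 18.68
eef_pos: [0.4616, -0.3334, 0.0074]
tool_rot: [0.98, 0.199, -0.015, -0.024]
ft_force: [0.2, -0.7, 0.5]
grip_width: 0.0855
```

```bash
python3 - <<'E'
from h import *
c=shot('wrist','w9');cv2.imwrite('pics/w9c.png',c['color'])
print(proj(c,[[.457,-.335,.01]]))
E
python3 plan.py 457 -335 8 23 1
```

```text
[[274.60196557 276.43211121]]
pose [ 461.8 -333.6    7.7] phi 23.0 tilt 3.19 j [-0.63  0.6  -0.06  0.96  0.01  0.54] w 0.0854 t 18.73 F [ 0.2  0.3 -0.7]
[-0.08, -0.01, -0.00, 0.0]
```

View pics/w9c.png

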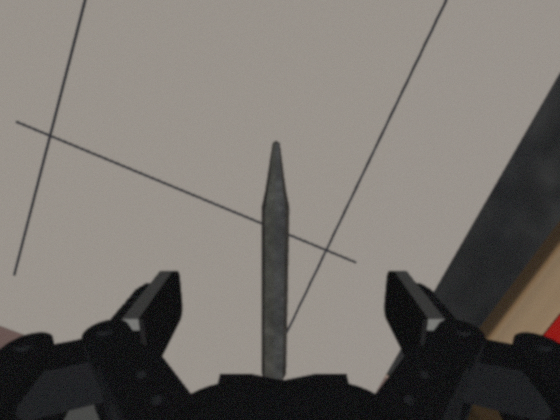

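Emit:
play_rows --deltas '[1,-0.07,0,0,0,0,0,0,0,0,0,0,0,0,0,0,0,0,0,0,0,0,0,0,0,0,0,0,0,0]'

```text
clock: 19.48
eef_pos: [0.4584, -0.3363, 0.0097]
tool_rot: [0.98, 0.199, -0.014, -0.022]
ft_force: [-0.2, -0.7, 1.5]
grip_width: 0.0082
```

Emit:
play_rows --deltas '[0,0,0,-0.5,0,0,0,0,-0.7,0,0,0,0,-0.6,0,0,0,0,0,0]'

```text
clock: 19.98
eef_pos: [0.4615, -0.3396, 0.1186]
tool_rot: [0.98, 0.199, -0.015, -0.024]
ft_force: [0.5, 0.1, -1.2]
grip_width: 0.008
```

```bash
python3 - <<'E'
from h import *
c=load('w9');t=ray(c,(276,142),.010)[0]*1000;print('tip',t,'centre',t[:2]-56.5*np.array([np.cos(np.radians(113)),np.sin(np.radians(113))]))
E
python3 plan.py 611.4 256 110 7.5 11
```

```text
tip [ 434.72915619 -280.28152334   10.        ] centre [ 456.80546495 -332.29004756]
pose [ 461.5 -339.6  118.6] phi 23.0 tilt 3.23 j [-0.64  0.5   0.08  1.21  0.01  0.53] w 0.008 t 19.98 F [ 0.5  0.1 -1.2]
[0.56, -0.74, 0.01, 1.4]
[0.54, -0.76, 0.01, 1.4]
[0.52, -0.77, 0.01, 1.4]
[0.51, -0.78, 0.01, 1.4]
[0.49, -0.79, 0.01, 1.4]
[0.47, -0.81, 0.01, 1.4]
[0.45, -0.82, 0.01, 1.4]
[0.43, -0.83, 0.01, 1.4]
[0.41, -0.84, 0.01, 1.4]
[0.39, -0.85, 0.01, 1.4]
[0.36, -0.86, 0.01, 1.4]
```

Emit:
play_rows --deltas '[0,0.4,-0.5,0,1.4,0,0.54,-0.76,0,1.4,0,0.52,-0.77,0,1.4,0,0.51,-0.78,0,1.4,0,0.49,-0.79,0,1.4,0,0.47,-0.81,0,1.4,0,0.45,-0.82,0,1.4,0,0.43,-0.83,0,1.4,0,0.41,-0.84,0,1.4,0,0.39,-0.8,0,1.4,0,0.25,-0.5,0,1.4,0,0,0,0,0]'

```text
clock: 21.48
eef_pos: [0.6051, 0.2309, 0.1162]
tool_rot: [0.998, 0.06, -0.03, -0.021]
ft_force: [-0.4, -0.1, -1.2]
grip_width: 0.0081
```

```bash
python3 plan.py 612 252 80 7.5 4
```

```text
pose [605.1 230.9 116.2] phi 7.0 tilt 4.21 j [0.34 0.63 0.31 1.29 0.06 1.79] w 0.0081 t 21.48 F [-0.4 -0.1 -1.2]
[0.04, -0.08, 0.15, -0.1]
[0.04, -0.08, 0.15, -0.1]
[0.04, -0.08, 0.15, -0.1]
[0.04, -0.08, 0.15, -0.1]
```

Emit:
play_rows --deltas '[0,0.07,-0.14,0.2,0,0,0.05,-0.12,0.2,-0.2,0,0.03,-0.08,0.2,-0.2,0,0,-0.03,0.15,0,0,0,0,0,0]'

```text
clock: 22.1
eef_pos: [0.6061, 0.2531, 0.0648]
tool_rot: [0.997, 0.062, -0.033, -0.02]
ft_force: [-0.1, -0.7, -0.2]
grip_width: 0.0078
```

```bash
python3 - <<'E'
from h import *
c=shot('wrist','w10');cv2.imwrite('pics/w10.png',c['color'])
E
python3 plan.py 612 252 33 7.5 4
```

```text
pose [606.5 253.1  65.4] phi 7.2 tilt 4.43 j [0.37 0.7  0.28 1.21 0.06 1.81] w 0.0084 t 22.15 F [-0.2 -0.8 -0.8]
[0.02, 0.01, 0.14, -0.1]
[0.02, 0.01, 0.14, -0.1]
[0.02, 0.01, 0.14, -0.1]
[0.02, 0.01, 0.14, -0.1]
```

View pics/w10.png

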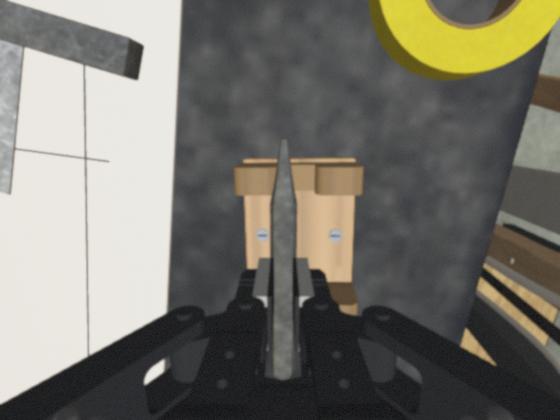

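Run:
```python
from h import *
c=load('w10')
for n,uv,z in(('screwmid',(298.5,235.5),.01),('barmid',(299,167),.04),('tip',(283.5,140),.0655),('punch',(283.5,240),.0655),('groove',(296,167),.04)): print(n,(ray(c,uv,z)[0]*1000).round(1))
```

```text
screwmid [610.8 255.2  10. ]
barmid [605.6 299.6  40. ]
tip [597.9 312.4  65.5]
punch [603.3 269.5  65.5]
groove [604.1 299.4  40. ]
```

Emit:
play_rows --deltas '[0,0.07,0.01,0.12,0.1,0,0.04,0.01,0.12,0,0,0.01,0.01,0.1,0,0,0,0,0,0]'

```text
clock: 22.65
eef_pos: [0.614, 0.2525, 0.0445]
tool_rot: [0.997, 0.06, -0.032, -0.02]
ft_force: [0.0, -0.3, -0.8]
grip_width: 0.008
```

```bash
python3 plan.py 612.3 252.5 32 7.5 2
```

```text
pose [614.  252.5  44.5] phi 7.0 tilt 4.33 j [0.36 0.72 0.28 1.17 0.06 1.81] w 0.008 t 22.65 F [ 0.  -0.3 -0.8]
[-0.01, -0.00, 0.10, -0.2]
[-0.01, -0.00, 0.10, -0.2]
```

Emit:
play_rows --deltas '[0,-0.03,0,0.1,-0.1,0,0,0,0.08,0,0,0,0,0.03,0,0,0,0,0,0]'

```text
clock: 23.15
eef_pos: [0.6114, 0.2529, 0.0319]
tool_rot: [0.997, 0.062, -0.031, -0.02]
ft_force: [-0.7, -1.4, -0.3]
grip_width: 0.0082
```

Emit:
play_rows --deltas '[0,0,0,0.03,0,0.4,0,0,0,0,0.4,0,0,0,0,0.4,0,0,0,0,0.4,0,0,-0.4,0,0.4,0,0,-0.7,0,0.6,0,0,-0.7,0,1,0,0,0,0]'

```text
clock: 24.15
eef_pos: [0.6182, 0.249, 0.1406]
tool_rot: [0.997, 0.062, -0.032, -0.02]
ft_force: [0.7, 0.3, 0.1]
grip_width: 0.068
```

```bash
python3 - <<'E'
from h import *
c=shot('wrist','w11')
im=c['color'].astype(int)
# punch lies in view: dark grey on wood
for n,z in(('tipexp',.032),): print(proj(c,[[.6045,.311,.032],[.611,.2555,.032]]).round())
cv2.imwrite('pics/w11c.png',c['color'][100:360,180:400])
E
python3 plan.py 445 -1 110 4.7 7
```

```text
[[285. 131.]
 [285. 207.]]
pose [616.8 248.6 138.1] phi 7.2 tilt 4.5 j [0.36 0.67 0.42 1.38 0.06 1.8 ] w 0.0749 t 24.2 F [-0.9  0.2 -0.7]
[-0.48, 0.54, 0.07, 0.4]
[-0.48, 0.54, 0.07, 0.4]
[-0.47, 0.54, 0.07, 0.4]
[-0.47, 0.55, 0.07, 0.4]
[-0.47, 0.55, 0.07, 0.4]
[-0.46, 0.55, 0.07, 0.4]
[-0.46, 0.56, 0.07, 0.4]
```

View pics/w11c.png

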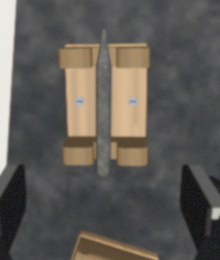

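Emit:
play_rows --deltas '[1,-0.48,0.54,0,0.4,1,-0.48,0.54,0,0.4,1,-0.47,0.54,0,0.4,1,-0.47,0.55,0,0.4,1,-0.47,0.55,0,0.4,1,-0.46,0.5,0.1,0.4,1,-0.3,0.4,0.1,0,1,0,0,0,0]'

```text
clock: 25.2
eef_pos: [0.437, 0.0067, 0.1164]
tool_rot: [0.998, 0.041, -0.046, -0.018]
ft_force: [0.3, 1.0, 0.3]
grip_width: 0.0852
```

```bash
python3 - <<'E'
from h import *
c=shot('wrist','w12'); im=c['color'].astype(int)
m=((im[...,1]-im[...,0])>60).astype(np.uint8); n,l,s,_=cv2.connectedComponentsWithStats(m); i=1+np.argmax(s[1:,4]); print(s[i])
v,u=np.nonzero(l==i);P=ray(c,np.c_[u,v],.066)[:,:2]*1000;print(cv2.minAreaRect(P.astype(np.float32)))
M=R.from_quat(bot.get_obs()['tool_rot']).as_matrix();print(M[:,2].round(3))
E
python3 plan.py 445 -1 33 4.7 4
```

```text
[ 275  195   65  103 6017]
((446.2705078125, 2.5277252197265625), (38.53544235229492, 64.0440673828125), 4.478870868682861)
[-0.092  0.032 -0.995]
pose [438.    7.4 116.6] phi 4.8 tilt 5.59 j [-0.    0.28 -0.26  1.12  0.03  1.48] w 0.0854 t 25.25 F [ 0.8 -0.2 -0.9]
[0.03, 0.04, 0.35, 0.0]
[0.03, 0.04, 0.35, 0.0]
[0.03, 0.04, 0.35, 0.0]
[0.03, 0.04, 0.35, 0.0]
```

Emit:
play_rows --deltas '[1,0.05,0.04,-0.5,0,1,0.05,0.04,-0.5,0,1,0,0,-0.5,0,1,0,0,-0.5,0,1,0,0,-0.5,0,1,0,0,0,0]'

```text
clock: 26.0
eef_pos: [0.4623, 0.004, 0.2663]
tool_rot: [0.998, 0.045, -0.047, -0.019]
ft_force: [-0.0, 0.6, 0.8]
grip_width: 0.0856
```

Emit:
play_rows --deltas '[1,0,0,0.9,0,1,0,0,0.9,0,1,0,0,0.9,0,1,0,0,0,0]'

```text
clock: 26.5
eef_pos: [0.4473, 0.0128, 0.098]
tool_rot: [0.998, 0.048, -0.047, -0.019]
ft_force: [-0.2, -0.4, 0.5]
grip_width: 0.0855
```

Emit:
play_rows --deltas '[1,0,0,-0.9,0,1,0,0,-0.9,0,1,0,0,-0.9,0,1,0,0,0,0]'

```text
clock: 27.0
eef_pos: [0.4656, 0.0088, 0.2693]
tool_rot: [0.998, 0.049, -0.045, -0.02]
ft_force: [-0.3, -0.6, -0.1]
grip_width: 0.0857
```

Emit:
play_rows --deltas '[1,0.8,0,0,0,1,0.8,0,0,0,1,0.8,0,0,0,1,0,0,0,0]'

```text
clock: 27.5
eef_pos: [0.6124, 0.025, 0.2595]
tool_rot: [0.998, 0.05, -0.043, -0.02]
ft_force: [0.0, 0.1, -1.2]
grip_width: 0.0855
```

Emit:
play_rows --deltas '[1,-0.8,0,0,0,1,-0.8,0,0,0,1,-0.8,0,0,0,1,0,0,0,0]'

```text
clock: 28.0
eef_pos: [0.4626, 0.0109, 0.2708]
tool_rot: [0.998, 0.05, -0.045, -0.02]
ft_force: [0.5, 0.7, 0.8]
grip_width: 0.0856
```

Emit:
play_rows --deltas '[1,0,0.8,0,0,1,0,0.8,0,0,1,0,0.8,0,0,1,0,0,0,0]'

```text
clock: 28.5
eef_pos: [0.4785, -0.1347, 0.269]
tool_rot: [0.998, 0.053, -0.04, -0.019]
ft_force: [-0.6, 1.4, 0.5]
grip_width: 0.0853
```

Emit:
play_rows --deltas '[1,0,-0.8,0,0,1,0,-0.8,0,0,1,0,-0.8,0,0,1,0,0,0,0]'

```text
clock: 29.0
eef_pos: [0.4642, 0.0141, 0.2773]
tool_rot: [0.998, 0.052, -0.038, -0.02]
ft_force: [0.0, -1.0, -0.4]
grip_width: 0.0851
```

Emit:
play_rows --deltas '[1,-0.3,0,0,0,1,-0.3,0,0,0,1,-0.3,0,0,0,1,-0.3,0,0,0,1,0,0,0,0]'

```text
clock: 29.62
eef_pos: [0.3914, 0.0073, 0.2848]
tool_rot: [0.998, 0.054, -0.036, -0.019]
ft_force: [0.7, 0.6, 0.1]
grip_width: 0.0856
```

Emit:
play_rows --deltas '[1,0,0,0,9,1,0,0,0,9,1,0,0,0,9,1,0,0,0,9,1,0,0,0,0]'

```text
clock: 30.25
eef_pos: [0.3956, 0.007, 0.2858]
tool_rot: [0.963, -0.266, -0.037, -0.008]
ft_force: [-0.2, 0.7, 0.9]
grip_width: 0.0853
```

Emit:
play_rows --deltas '[1,0,0,0,-9,1,0,0,0,-9,1,0,0,0,-9,1,0,0,0,-9,1,0,0,0,0]'

```text
clock: 30.88
eef_pos: [0.3983, 0.0069, 0.2859]
tool_rot: [0.997, 0.061, -0.032, -0.019]
ft_force: [0.5, 0.9, -0.1]
grip_width: 0.0855
```

Emit:
play_rows --deltas '[1,0,0,0,10,1,0,0,0,10,1,0,0,0,10,1,0,0,0,10,1,0,0,0,10,1,0,0,0,10,1,0,0,0,0]'

```text
clock: 31.75
eef_pos: [0.4004, 0.0068, 0.2859]
tool_rot: [0.885, -0.465, -0.036, -0.0]
ft_force: [-0.3, 0.3, -0.2]
grip_width: 0.0853
```

Emit:
play_rows --deltas '[1,0,0,0,-10,1,0,0,0,-10,1,0,0,0,-10,1,0,0,0,-10,1,0,0,0,-10,1,0,0,0,-10,1,0,0,0,0]'

```text
clock: 32.62
eef_pos: [0.4015, 0.0067, 0.286]
tool_rot: [0.997, 0.065, -0.031, -0.019]
ft_force: [-0.3, 0.4, 0.4]
grip_width: 0.0853
```

Emit:
play_rows --deltas '[1,0,0.8,0,0,1,0,0.8,0,0,1,0,0.8,0,0,1,0,-0.8,0,0,1,0,-0.8,0,0,1,0,-0.8,0,0,1,0,0,0,0]'

```text
clock: 33.5
eef_pos: [0.4047, 0.0007, 0.285]
tool_rot: [0.998, 0.052, -0.03, -0.019]
ft_force: [1.2, 0.0, 0.5]
grip_width: 0.0853
```

Emit:
play_rows --deltas '[1,0,0,-0.3,0,1,0,0,-0.3,0,1,0,0,-0.3,0,1,0,0,-0.3,0,1,0,0,0,0]'

```text
clock: 34.12
eef_pos: [0.4098, -0.0045, 0.3582]
tool_rot: [0.998, 0.049, -0.03, -0.018]
ft_force: [-0.1, 0.3, -1.4]
grip_width: 0.0852
```

Emit:
play_rows --deltas '[1,0,0,0.3,0,1,0,0,0.3,0,1,0,0,0.3,0,1,0,0,0.3,0,1,0,0,0,0]'

```text
clock: 34.75
eef_pos: [0.4041, -0.0046, 0.2803]
tool_rot: [0.998, 0.045, -0.032, -0.018]
ft_force: [0.2, -0.6, -0.2]
grip_width: 0.0855
```

Emit:
play_rows --deltas '[1,0.4,0.69,0,0,1,0.4,0.69,0,0,1,0.4,0.69,0,0,1,0.4,0.69,0,0,1,0.4,0.69,0,0,1,0.4,0.69,0,0,1,0.4,0.69,0,0,1,0.2,0.3,0,0,1,0,0,0,0]'

```text
clock: 35.88
eef_pos: [0.6173, -0.3071, 0.2572]
tool_rot: [0.998, 0.043, -0.03, -0.017]
ft_force: [-0.3, -0.4, -0.1]
grip_width: 0.0851
```

Emit:
play_rows --deltas '[1,0.17,0.11,0,0,1,0.17,0.11,0,0,1,0.17,0.11,0,0,1,0,0,0,0]'

```text
clock: 36.38
eef_pos: [0.6488, -0.3223, 0.2567]
tool_rot: [0.998, 0.044, -0.03, -0.017]
ft_force: [0.0, 0.5, 0.4]
grip_width: 0.0854
```

```bash
python3 plan.py 640 -320 280 5 1; python3 -c "
from h import *
print(R.from_quat(bot.get_obs()['tool_rot']).as_matrix()[:,2].round(3))"
```

```text
pose [ 648.8 -322.3  256.7] phi 5.1 tilt 4.02 j [-0.46  0.86  1.09  1.87  0.    1.02] w 0.0854 t 36.38 F [0.  0.5 0.4]
[-0.14, -0.05, -0.39, 0.1]
[-0.062  0.032 -0.998]
```

Emit:
play_rows --deltas '[1,0.2,0.13,0,0,1,0.2,0.13,0,0,1,0.2,0.13,0,0,1,0,0,0,0]'

```text
clock: 36.88
eef_pos: [0.6726, -0.3337, 0.2481]
tool_rot: [0.999, 0.044, -0.024, -0.014]
ft_force: [-0.1, 0.1, -0.4]
grip_width: 0.0852
```

Emit:
play_rows --deltas '[1,0.2,0.13,0,0,1,0.2,0.13,0,0,1,0,0,0,0]'

```text
clock: 37.25
eef_pos: [0.6837, -0.3399, 0.2389]
tool_rot: [0.999, 0.044, -0.016, -0.009]
ft_force: [-0.2, -0.0, -0.1]
grip_width: 0.0857
```

```bash
python3 plan.py 640 -320 280 5 1; python3 -c "
from h import *
print(R.from_quat(bot.get_obs()['tool_rot']).as_matrix()[:,2].round(3))"
```

```text
pose [ 683.7 -339.9  238.9] phi 5.1 tilt 2.09 j [-0.46  0.97  1.27  1.91  0.    1.02] w 0.0857 t 37.25 F [-0.2 -0.  -0.1]
[-0.70, -0.40, -0.68, 0.1]
[-0.032  0.017 -0.999]
```

The reach limit untilts the tool, as hoped. Three more pushes.

Emit:
play_rows --deltas '[1,0.2,0.13,0,0,1,0.2,0.13,0,0,1,0,0,0,0]'

```text
clock: 37.62
eef_pos: [0.6949, -0.3464, 0.2287]
tool_rot: [0.999, 0.044, -0.007, -0.005]
ft_force: [-0.4, -0.5, -0.2]
grip_width: 0.0853
```

```bash
python3 plan.py 640 -320 280 5 1; python3 -c "
from h import *
print(R.from_quat(bot.get_obs()['tool_rot']).as_matrix()[:,2].round(3))"
```

```text
pose [ 694.9 -346.4  228.7] phi 5.1 tilt 1.0 j [-0.46  0.98  1.27  1.88  0.    1.02] w 0.0853 t 37.62 F [-0.4 -0.5 -0.2]
[-0.87, -0.52, -0.86, 0.1]
[-0.015  0.009 -1.   ]
```

Emit:
play_rows --deltas '[1,0.2,0.13,0,0,1,0.2,0.13,0,0,1,0.2,0.13,0,0,1,0,0,0,0]'

```text
clock: 38.12
eef_pos: [0.7112, -0.3558, 0.2145]
tool_rot: [0.999, 0.044, 0.006, 0.002]
ft_force: [0.1, -0.4, -0.7]
grip_width: 0.0855
```

```bash
python3 plan.py 445 0 140 5 9; python3 -c "
from h import *
print(R.from_quat(bot.get_obs()['tool_rot']).as_matrix()[:,2].round(3))"
```

```text
pose [ 711.2 -355.8  214.5] phi 5.1 tilt 0.69 j [-0.46  1.    1.27  1.83  0.    1.02] w 0.0855 t 38.12 F [ 0.1 -0.4 -0.7]
[-0.43, -0.70, 0.14, 0.0]
[-0.43, -0.70, 0.14, 0.0]
[-0.43, -0.70, 0.14, 0.0]
[-0.43, -0.70, 0.14, 0.0]
[-0.43, -0.70, 0.14, 0.0]
[-0.43, -0.70, 0.14, 0.0]
[-0.43, -0.70, 0.14, 0.0]
[-0.43, -0.70, 0.14, 0.0]
[-0.43, -0.70, 0.14, 0.0]
[ 0.011 -0.004 -1.   ]
```

Emit:
play_rows --deltas '[1,-0.3,-0.4,0.1,0,1,-0.43,-0.7,0.14,0,1,-0.43,-0.7,0.14,0,1,-0.43,-0.7,0.14,0,1,-0.43,-0.7,0.14,0,1,-0.43,-0.7,0.14,0,1,-0.43,-0.7,0.14,0,1,-0.43,-0.7,0.14,0,1,-0.3,-0.5,0.14,0,1,-0.1,-0.2,0,0,1,0,0,0,0]'

```text
clock: 39.5
eef_pos: [0.4568, -0.0129, 0.1333]
tool_rot: [0.999, 0.044, 0.01, 0.003]
ft_force: [1.0, -0.7, -0.3]
grip_width: 0.0854
```

```bash
python3 - <<'E'
from h import *
c=shot('wrist','w13'); im=c['color'].astype(int)
m=((im[...,1]-im[...,0])>60).astype(np.uint8); n,l,s,_=cv2.connectedComponentsWithStats(m); i=1+np.argmax(s[1:,4])
v,u=np.nonzero(l==i);P=ray(c,np.c_[u,v],.066)[:,:2]*1000;print(cv2.minAreaRect(P.astype(np.float32)))
E
python3 plan.py 446 0 34 4.7 5
```

```text
((446.3240966796875, 1.7458477020263672), (38.614253997802734, 63.120704650878906), 2.8422369956970215)
pose [457.2 -13.3 133.2] phi 5.0 tilt 1.26 j [-0.03  0.21 -0.3   1.04 -0.01  1.46] w 0.0855 t 39.55 F [ 0.1  0.4 -0.1]
[-0.03, -0.05, 0.33, 0.1]
[-0.03, -0.05, 0.33, 0.1]
[-0.03, -0.05, 0.33, 0.1]
[-0.03, -0.05, 0.33, 0.1]
[-0.03, -0.05, 0.33, 0.1]
```

Emit:
play_rows --deltas '[1,-0.08,-0.1,0.2,0.1,1,-0.06,-0.08,0.3,0.1,1,-0.04,-0.06,0.3,0,1,0,0,0,0]'

```text
clock: 40.05
eef_pos: [0.4487, -0.0023, 0.0826]
tool_rot: [0.999, 0.039, 0.012, 0.004]
ft_force: [-0.2, 0.4, 0.3]
grip_width: 0.0856
```

```bash
python3 plan.py 446.3 0.5 31 4.3 3
```

```text
pose [448.7  -2.3  82.6] phi 4.5 tilt 1.41 j [-0.    0.25 -0.4   0.9  -0.01  1.49] w 0.0856 t 40.05 F [-0.2  0.4  0.3]
[-0.01, -0.02, 0.29, 0.1]
[-0.01, -0.02, 0.29, 0.1]
[-0.01, -0.02, 0.29, 0.1]
```

Emit:
play_rows --deltas '[1,-0.03,-0.03,0.25,0,1,-0.02,-0.02,0.25,0,1,0,0,0.2,0,1,0,0,0.1,0,1,0,0,0,0]'

```text
clock: 40.67
eef_pos: [0.4503, -0.0017, 0.0344]
tool_rot: [0.999, 0.037, 0.014, 0.004]
ft_force: [-0.8, -0.2, 0.4]
grip_width: 0.085
```

```bash
python3 plan.py 446.3 0.5 31 4.3 1
```

```text
pose [450.3  -1.7  34.4] phi 4.3 tilt 1.65 j [ 0.    0.32 -0.46  0.76 -0.01  1.5 ] w 0.085 t 40.67 F [-0.8 -0.2  0.4]
[-0.06, -0.04, 0.06, -0.0]
```

Emit:
play_rows --deltas '[1,-0.06,-0.03,0.04,0,0,0,0,0,0,0,0,0,0,0,0,0,0,0,0,0,0,0,0,0,0,0,0,0,0]'

```text
clock: 41.42
eef_pos: [0.4474, -0.0001, 0.0333]
tool_rot: [0.999, 0.037, 0.015, 0.004]
ft_force: [0.4, 0.4, 0.0]
grip_width: 0.0394
```

Emit:
play_rows --deltas '[0,0,0,-0.4,0,0,0,0,-0.6,0,0,0,0,-0.5,0,0,0,0,0,0]'

```text
clock: 41.92
eef_pos: [0.4428, 0.0006, 0.1235]
tool_rot: [0.999, 0.037, 0.012, 0.004]
ft_force: [0.7, 0.8, -2.0]
grip_width: 0.0394
```

```bash
python3 plan.py 629.5 69 115 -10.2 5
```

```text
pose [442.8   0.6 123.5] phi 4.3 tilt 1.5 j [ 0.01  0.19 -0.35  1.   -0.01  1.5 ] w 0.0394 t 41.92 F [ 0.7  0.8 -2. ]
[0.64, -0.18, 0.03, 2.9]
[0.63, -0.21, 0.03, 2.9]
[0.62, -0.24, 0.03, 2.9]
[0.60, -0.28, 0.03, 2.9]
[0.59, -0.31, 0.03, 2.9]
```

Emit:
play_rows --deltas '[0,0.4,-0.1,0,2,0,0.63,-0.21,0,2.5,0,0.62,-0.24,0,2.9,0,0.6,-0.28,0,2.9,0,0.5,-0.26,0,2.9,0,0.15,-0.08,0,1,0,0,0,0,0]'

```text
clock: 42.8
eef_pos: [0.6158, 0.0673, 0.1118]
tool_rot: [0.996, -0.091, 0.003, 0.005]
ft_force: [-0.7, -0.3, -2.7]
grip_width: 0.0393
```

```bash
python3 plan.py 629.5 69 80 -10.2 3
```

```text
pose [615.8  67.3 111.8] phi -10.5 tilt 0.6 j [ 0.11  0.54  0.14  1.16 -0.01  1.87] w 0.0393 t 42.8 F [-0.7 -0.3 -2.7]
[0.07, -0.02, 0.18, -0.1]
[0.07, -0.02, 0.18, -0.1]
[0.07, -0.02, 0.18, -0.1]
```

Emit:
play_rows --deltas '[0,0.12,-0.03,0.15,0,0,0.08,-0.02,0.15,0,0,0.03,-0.01,0.15,0,0,0,0,0,0]'

```text
clock: 43.3
eef_pos: [0.6273, 0.0665, 0.0815]
tool_rot: [0.996, -0.092, 0.0, 0.005]
ft_force: [-0.3, 0.0, -1.6]
grip_width: 0.0396
```

```bash
python3 - <<'E'
from h import *
c=shot('wrist','w14');cv2.imwrite('pics/w14.png',c['color'])
E
python3 plan.py 629.5 69 60 -10.2 2
```

```text
pose [627.7  66.6  82.1] phi -10.5 tilt 0.58 j [ 0.11  0.59  0.14  1.12 -0.01  1.86] w 0.0393 t 43.35 F [ 0.4  0.3 -1.4]
[0.01, -0.02, 0.18, -0.1]
[0.01, -0.02, 0.18, -0.1]
```

View pics/w14.png

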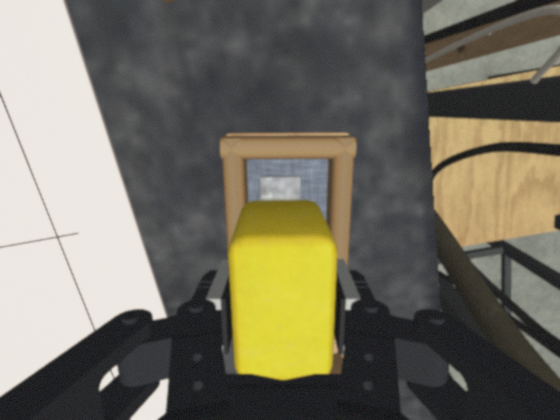

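Run:
```python
from h import *
c=load('w14')
for n,uv,z in(('boxend mid',(288.5,147),.034),('boxinner end',(288,157),.034),('hook',(281,188),.055),('tape top',(282,240),.1148)):
    p=ray(c,uv,z)[0]*1000; d=np.radians(-10.5); q=p[:2]-[627.7,66.6]; print(n,p.round(1),'in tool-x',(q@[np.cos(d),np.sin(d)]).round(1),'along y',(q@[-np.sin(d),np.cos(d)]).round(1))
```

```text
boxend mid [639.2 117.3  34. ] in tool-x 2.1 along y 52.0
boxinner end [638. 112.  34.] in tool-x 1.8 along y 46.6
hook [631.9 100.3  55. ] in tool-x -2.0 along y 33.9
tape top [631.7  95.6 114.8] in tool-x -1.4 along y 29.2
```

Emit:
play_rows --deltas '[0,0.05,0.06,0.12,0,0,0.02,0.02,0.12,0,0,0,0,0.08,0,0,0,0,0,0]'

```text
clock: 43.85
eef_pos: [0.6314, 0.0603, 0.0625]
tool_rot: [0.996, -0.092, 0.001, 0.005]
ft_force: [-0.2, 0.0, -3.4]
grip_width: 0.0389
```

```bash
python3 plan.py 630.4 62 40 -10.2 2
```

```text
pose [631.4  60.3  62.5] phi -10.5 tilt 0.59 j [ 0.1   0.61  0.13  1.08 -0.01  1.85] w 0.0389 t 43.85 F [-0.2  0.  -3.4]
[-0.01, -0.01, 0.19, -0.2]
[-0.01, -0.01, 0.19, -0.2]
```

Emit:
play_rows --deltas '[0,-0.01,-0.02,0.1,0,0,0,0,0.1,0,0,0,0,0.1,0,0,0,0,0.03,0,0,0,0,0,0]'

```text
clock: 44.48
eef_pos: [0.6311, 0.0618, 0.0413]
tool_rot: [0.996, -0.091, 0.001, 0.005]
ft_force: [-0.3, 1.0, -1.6]
grip_width: 0.0394
```

```bash
python3 plan.py 630.4 62 40 -10.2 2
```

```text
pose [631.1  61.8  41.3] phi -10.5 tilt 0.58 j [ 0.1   0.63  0.1   1.04 -0.01  1.86] w 0.0394 t 44.48 F [-0.3  1.  -1.6]
[-0.01, -0.00, 0.01, -0.1]
[-0.01, -0.00, 0.01, -0.1]
```

Emit:
play_rows --deltas '[0,0,0,0.03,0,0.7,0,0,0,0,0.7,0,0,0,0,0.7,0,0,0,0,0.7,0,0,-0.4,0,0.7,0,0,-0.7,0,0.7,0,0,-0.8,0,0.7,0,0,-0.8,0,0.7,0,0,0,0]'

```text
clock: 45.6
eef_pos: [0.6318, 0.0635, 0.2086]
tool_rot: [0.996, -0.092, 0.003, 0.005]
ft_force: [-0.4, -0.2, 0.3]
grip_width: 0.0599
```

```bash
python3 - <<'E'
from h import *
c=shot('wrist','w15')
im=c['color'].astype(int)
m=((im[...,1]-im[...,0])>60).astype(np.uint8); n,l,s,_=cv2.connectedComponentsWithStats(m); i=1+np.argmax(s[1:,4]);print(s[i])
v,u=np.nonzero(l==i);P=ray(c,np.c_[u,v],.072)[:,:2]*1000;print(cv2.minAreaRect(P.astype(np.float32)))
cv2.imwrite('pics/w15.png',im)
E
python3 plan.py 450 330 190 81 11
```

```text
[ 257  160   49   77 3523]
((630.6648559570312, 63.796875), (65.44532775878906, 40.52806854248047), 79.32752227783203)
pose [630.5  63.3 205.9] phi -10.5 tilt 0.58 j [ 0.1   0.52  0.35  1.4  -0.01  1.86] w 0.0602 t 45.65 F [ 0.4 -0.3  0.4]
[-0.34, -0.35, 0.02, -8.3]
[-0.29, -0.39, 0.02, -8.3]
[-0.23, -0.43, 0.02, -8.3]
[-0.16, -0.46, 0.02, -8.3]
[-0.10, -0.48, 0.02, -8.3]
[-0.03, -0.49, 0.02, -8.3]
[0.05, -0.49, 0.02, -8.3]
[0.12, -0.47, 0.02, -8.3]
[0.18, -0.45, 0.02, -8.3]
[0.25, -0.42, 0.02, -8.3]
[0.30, -0.38, 0.02, -8.3][ WARN:0@1.050] global loadsave.cpp:1063 imwrite_ Unsupported depth image for selected encoder is fallbacked to CV_8U.
```

Emit:
play_rows --deltas '[0.7,-0.34,-0.35,0,-8.3,0.7,-0.29,-0.39,0,-8.3,0.7,-0.23,-0.43,0,-8.3,0.7,-0.16,-0.46,0,-8.3,0.7,-0.1,-0.48,0,-8.3,0.7,-0.03,-0.49,0,-8.3,0.7,0.05,-0.49,0,-8.3,0.7,0.12,-0.47,0,-8.3,0.7,0.18,-0.45,0,-8.3,0.7,0.25,-0.42,0,-8.3,0.7,0.2,-0.25,0,-8.3,0.7,0,0,0,0]'

```text
clock: 47.15
eef_pos: [0.4349, 0.3206, 0.1831]
tool_rot: [0.745, 0.667, -0.019, -0.001]
ft_force: [1.0, -0.4, -0.3]
grip_width: 0.0597
```

```bash
python3 - <<'E'
from h import *
c=shot('wrist','w16');im=c['color'].astype(int)
print(proj(c,[[.468,.346,.022],[.547,.397,.059]]).round())
m=(im.max(-1)<125).astype(np.uint8); n,l,s,ce=cv2.connectedComponentsWithStats(m)
for i in range(1,n):
    if 300<s[i,4]<20000:
        v,u=np.nonzero(l==i);P=ray(c,np.c_[u,v],.022)[:,:2]*1000;print(s[i].tolist(),cv2.minAreaRect(P.astype(np.float32)))
cv2.imwrite('pics/w16.png',c['color'])
E
python3 plan.py 468 346 100 81 4
```

```text
[[320. 233.]
 [389. 326.]]
[310, 189, 27, 84, 1752] ((466.57513427734375, 347.89031982421875), (20.147058486938477, 80.84386444091797), 80.76762390136719)
pose [435.2 320.  183.1] phi 83.6 tilt 2.23 j [ 0.64  0.38  0.06  1.3  -0.    0.75] w 0.0595 t 47.2 F [-0.4 -0.3 -0.1]
[0.12, 0.12, 0.35, 0.7]
[0.12, 0.12, 0.35, 0.7]
[0.13, 0.12, 0.35, 0.7]
[0.13, 0.12, 0.35, 0.7]
```

View pics/w16.png

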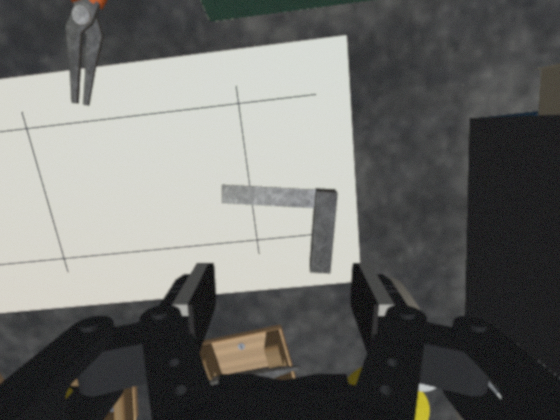

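```bash
python3 - <<'E'
from h import *
c=load('w1');print(ray(c,(508,297),.118),ray(c,(460,262),.03)); t=load('top0');print(ray(t,(125,206),.118),ray(t,(140,214),.01))
E
python3 plan.py 467 347 100 80.8 4
```

```text
[[0.54640566 0.4068771  0.118     ]] [[0.54451973 0.39721545 0.03      ]]
[[0.55018053 0.39937377 0.118     ]] [[0.54765668 0.39826988 0.01      ]]
pose [435.2 320.  183.1] phi 83.6 tilt 2.23 j [ 0.64  0.38  0.06  1.3  -0.    0.75] w 0.0595 t 47.2 F [-0.4 -0.3 -0.1]
[0.13, 0.12, 0.35, 0.7]
[0.13, 0.12, 0.35, 0.7]
[0.13, 0.12, 0.35, 0.7]
[0.13, 0.11, 0.35, 0.7]
```

Emit:
play_rows --deltas '[0.6,0.2,0.2,0.1,1,0.6,0.15,0.14,0.2,1,0.6,0.1,0.1,0.3,0.7,0.6,0.04,0.02,0.3,0,0.6,0,0,0.3,0,0.6,0,0,0,0]'

```text
clock: 47.95
eef_pos: [0.4659, 0.3391, 0.1008]
tool_rot: [0.766, 0.643, -0.024, 0.0]
ft_force: [0.4, -1.5, -0.4]
grip_width: 0.0511
```

```bash
python3 plan.py 467 347 30 80.8 4
```

```text
pose [465.9 339.1 100.8] phi 80.0 tilt 2.71 j [ 0.63  0.51  0.05  1.16 -0.    0.81] w 0.0511 t 47.95 F [ 0.4 -1.5 -0.4]
[0.03, -0.00, 0.30, -0.2]
[0.03, -0.00, 0.30, -0.2]
[0.03, -0.00, 0.30, -0.2]
[0.03, -0.00, 0.30, -0.2]
```

Emit:
play_rows --deltas '[0.6,0.05,0,0.25,-0.3,0.6,0.04,0,0.3,-0.3,0.6,0.03,0,0.25,-0.2,0.6,0.01,0,0.2,0,0.6,0,0,0,0]'

```text
clock: 48.58
eef_pos: [0.4659, 0.3453, 0.0373]
tool_rot: [0.762, 0.648, -0.023, 0.0]
ft_force: [0.1, 0.5, 0.5]
grip_width: 0.0511
```

```bash
python3 plan.py 467 347 7.5 80.8 2
```

```text
pose [465.9 345.3  37.3] phi 80.8 tilt 2.63 j [ 0.64  0.58 -0.02  1.02 -0.    0.8 ] w 0.0511 t 48.58 F [0.1 0.5 0.5]
[0.02, 0.01, 0.25, -0.0]
[0.02, 0.01, 0.25, -0.0]
```

Emit:
play_rows --deltas '[0.6,0.02,0.01,0.2,0,0.6,0.01,0.01,0.2,0,0.6,0,0,0.07,0,0.6,0,0,0,0]'

```text
clock: 49.08
eef_pos: [0.4671, 0.3466, 0.008]
tool_rot: [0.762, 0.648, -0.022, 0.0]
ft_force: [0.4, 0.7, 0.1]
grip_width: 0.0514
```

Emit:
play_rows --deltas '[0,0,0,0,0,0,0,0,0,0,0,0,0,0,0,0,0,0,0,0]'

```text
clock: 49.58
eef_pos: [0.4677, 0.347, 0.009]
tool_rot: [0.762, 0.648, -0.021, 0.0]
ft_force: [-0.4, 0.3, -1.4]
grip_width: 0.0185
```

Emit:
play_rows --deltas '[0,0,0,-0.4,0,0,0,0,-0.6,0,0,0,0,-0.6,0,0,0,0,-0.6,0,0,0,0,-0.4,0,0,0,0,0,0]'

```text
clock: 50.32
eef_pos: [0.4713, 0.3502, 0.1668]
tool_rot: [0.762, 0.647, -0.024, 0.0]
ft_force: [-0.2, -0.2, -2.1]
grip_width: 0.0184
```

```bash
python3 plan.py 560 -141 150 -78.8 16
```

```text
pose [471.3 350.2 166.8] phi 80.8 tilt 2.77 j [ 0.64  0.48  0.19  1.32 -0.    0.8 ] w 0.0184 t 50.33 F [-0.2 -0.2 -2.1]
[-0.49, 0.17, 0.02, 10.0]
[-0.45, 0.26, 0.02, 10.0]
[-0.40, 0.33, 0.02, 10.0]
[-0.34, 0.39, 0.02, 10.0]
[-0.26, 0.45, 0.02, 10.0]
[-0.18, 0.49, 0.02, 10.0]
[-0.10, 0.51, 0.02, 10.0]
[-0.01, 0.52, 0.02, 10.0]
[0.08, 0.51, 0.02, 10.0]
[0.17, 0.49, 0.02, 10.0]
[0.25, 0.45, 0.02, 10.0]
[0.33, 0.40, 0.02, 10.0]
[0.39, 0.34, 0.02, 10.0]
[0.45, 0.27, 0.02, 10.0]
[0.49, 0.19, 0.02, 10.0]
[0.51, 0.10, 0.02, 10.0]
```

Emit:
play_rows --deltas '[0,-0.49,0.17,0,10,0,-0.45,0.26,0,10,0,-0.4,0.33,0,10,0,-0.34,0.39,0,10,0,-0.26,0.45,0,10,0,-0.18,0.49,0,10,0,-0.1,0.51,0,10,0,-0.01,0.52,0,10]'

```text
clock: 51.32
eef_pos: [0.5043, 0.0962, 0.1591]
tool_rot: [0.999, -0.014, -0.028, 0.02]
ft_force: [1.0, -0.0, -1.3]
grip_width: 0.0182
```

```bash
python3 plan.py 600 -141 130 -78.8 9
```

```text
pose [504.3  96.2 159.1] phi -1.7 tilt 3.93 j [ 0.2   0.36 -0.03  1.25 -0.03  1.8 ] w 0.0182 t 51.33 F [ 1.  -0.  -1.3]
[0.19, 0.43, 0.05, 8.6]
[0.25, 0.40, 0.05, 8.6]
[0.31, 0.36, 0.05, 8.6]
[0.36, 0.31, 0.05, 8.6]
[0.40, 0.25, 0.05, 8.6]
[0.43, 0.19, 0.05, 8.6]
[0.46, 0.12, 0.05, 8.6]
[0.47, 0.05, 0.05, 8.6]
[0.47, -0.02, 0.05, 8.6]
```

Emit:
play_rows --deltas '[0,0.19,0.43,0,8.6,0,0.25,0.4,0,8.6,0,0.31,0.36,0,8.6,0,0.36,0.31,0.03,8.6,0,0.4,0.25,0.03,8.6,0,0.43,0.19,0.03,8.6,0,0.43,0.12,0.03,8.6,0,0.4,0.05,0,8.6,0,0.2,0,0,5,0,0,0,0,0]'

```text
clock: 52.58
eef_pos: [0.5761, -0.1317, 0.1347]
tool_rot: [0.776, -0.629, -0.022, 0.042]
ft_force: [0.7, 0.0, -1.2]
grip_width: 0.0183
```

```bash
python3 plan.py 615.8 -141 90 -78.8 4;python3 -c "
from h import *
print(R.from_quat(bot.get_obs()['tool_rot']).as_matrix()[:,2].round(3))"
```

```text
pose [ 576.1 -131.7  134.7] phi -78.1 tilt 5.43 j [-0.2   0.54  0.19  1.3  -0.05  2.74] w 0.0183 t 52.58 F [ 0.7  0.  -1.2]
[0.07, -0.15, 0.19, 0.2]
[0.07, -0.15, 0.19, 0.2]
[0.07, -0.15, 0.19, 0.2]
[0.07, -0.15, 0.19, 0.2]
[-0.087 -0.037 -0.996]
```

Emit:
play_rows --deltas '[0,-0.5,-0.5,-0.4,0,0,-0.5,-0.52,-0.4,0,0,-0.5,-0.52,-0.4,0,0,-0.5,-0.52,-0.4,0,0,-0.4,-0.52,-0.3,0,0,0,0,0,0]'

```text
clock: 53.32
eef_pos: [0.7053, 0.0546, 0.223]
tool_rot: [0.779, -0.625, -0.029, 0.046]
ft_force: [-0.3, -0.4, -1.6]
grip_width: 0.0182
```

Emit:
play_rows --deltas '[0,0.03,-0.23,0,0,0,0.03,-0.23,0,0,0,0.03,-0.23,0,0,0,0,0,0,0]'

```text
clock: 53.82
eef_pos: [0.7426, 0.0593, 0.2108]
tool_rot: [0.781, -0.622, -0.034, 0.051]
ft_force: [0.5, 0.5, -2.3]
grip_width: 0.0182
```

```bash
python3 plan.py 615.8 -141 90 -78.8 1;python3 -c "
from h import *
print(R.from_quat(bot.get_obs()['tool_rot']).as_matrix()[:,2].round(3))"
```

```text
pose [742.6  59.3 210.8] phi -77.0 tilt 7.02 j [ 0.09  1.01  1.27  1.95 -0.03  3.01] w 0.0182 t 53.83 F [ 0.5  0.5 -2.3]
[2.78, 2.81, 2.01, 1.8]
[-0.116 -0.037 -0.993]
```

Emit:
play_rows --deltas '[0,0.4,0.1,0,0,0,0.6,0.1,0,0,0,0.6,0.1,0,0,0,0.6,0.1,0,0,0,0.4,0.1,0,0,0,0,0,0,0]'

```text
clock: 54.58
eef_pos: [0.7418, -0.1105, 0.2195]
tool_rot: [0.781, -0.622, -0.028, 0.048]
ft_force: [-0.2, 0.4, -2.0]
grip_width: 0.0184
```

Emit:
play_rows --deltas '[0,0.08,-0.22,0,0,0,0.08,-0.22,0,0,0,0.08,-0.22,0,0,0,0.08,-0.22,0,0,0,0,0,0,0]'

```text
clock: 55.2
eef_pos: [0.7669, -0.1092, 0.1976]
tool_rot: [0.783, -0.62, -0.012, 0.038]
ft_force: [0.2, -0.2, -1.6]
grip_width: 0.0184
```

```bash
python3 plan.py 615.8 -141 90 -78.8 1;python3 -c "
from h import *
print(R.from_quat(bot.get_obs()['tool_rot']).as_matrix()[:,2].round(3))"
```

```text
pose [ 766.9 -109.2  197.6] phi -76.7 tilt 4.56 j [-0.12  1.02  1.27  1.88 -0.05  2.79] w 0.0184 t 55.2 F [ 0.2 -0.2 -1.6]
[-0.07, 2.57, 1.79, 2.1]
[-0.066 -0.044 -0.997]
```

Emit:
play_rows --deltas '[0,0,0.35,-0.45,0,0,0,0.35,-0.45,0,0,0,0,0,0]'

```text
clock: 55.58
eef_pos: [0.7289, -0.1153, 0.2531]
tool_rot: [0.784, -0.619, -0.014, 0.039]
ft_force: [1.6, -0.9, -1.4]
grip_width: 0.0186
```

Emit:
play_rows --deltas '[0,0.08,-0.22,0,0,0,0.08,-0.22,0,0,0,0.08,-0.22,0,0,0,0.08,-0.22,0,0,0,0.08,-0.22,0,0,0,0,0,0,0]'

```text
clock: 56.32
eef_pos: [0.7661, -0.1178, 0.2245]
tool_rot: [0.785, -0.619, 0.002, 0.03]
ft_force: [-0.4, 0.2, -1.3]
grip_width: 0.0181
```

```bash
python3 plan.py 615.8 -141 90 -78.8 1;python3 -c "
from h import *
print(R.from_quat(bot.get_obs()['tool_rot']).as_matrix()[:,2].round(3))"
```

```text
pose [ 766.1 -117.8  224.5] phi -76.4 tilt 3.4 j [-0.13  0.99  1.27  1.88 -0.05  2.77] w 0.0181 t 56.33 F [-0.4  0.2 -1.3]
[-0.21, 2.53, 2.24, 2.4]
[-0.034 -0.049 -0.998]
```

Emit:
play_rows --deltas '[0,0.08,-0.22,0,0,0,0.08,-0.22,0,0,0,0.08,-0.22,0,0,0,0.08,-0.22,0,0,0,0,0,0,0]'

```text
clock: 56.95
eef_pos: [0.7905, -0.1203, 0.2071]
tool_rot: [0.785, -0.618, 0.019, 0.02]
ft_force: [-0.2, -0.1, -2.3]
grip_width: 0.0185
```

```bash
python3 plan.py 615.8 -141 90 -78.8 7;python3 -c "
from h import *
print(R.from_quat(bot.get_obs()['tool_rot']).as_matrix()[:,2].round(3))"
```

```text
pose [ 790.5 -120.3  207.1] phi -76.4 tilt 3.15 j [-0.13  1.01  1.27  1.82 -0.05  2.77] w 0.0185 t 56.95 F [-0.2 -0.1 -2.3]
[-0.05, 0.42, 0.28, 0.3]
[-0.05, 0.42, 0.28, 0.3]
[-0.04, 0.42, 0.28, 0.3]
[-0.04, 0.42, 0.28, 0.3]
[-0.04, 0.42, 0.28, 0.3]
[-0.04, 0.42, 0.28, 0.3]
[-0.03, 0.42, 0.28, 0.3]
[ 0.006 -0.055 -0.998]
```

Emit:
play_rows --deltas '[0,-0.05,0.3,0.1,0.3,0,-0.05,0.42,0.25,0.3,0,-0.04,0.42,0.25,0.3,0,-0.04,0.42,0.25,0.3,0,-0.04,0.42,0.25,0.3,0,-0.04,0.42,0.25,0.3,0,-0.03,0.25,0.2,0.3,0,0,0,0,0]'

```text
clock: 57.95
eef_pos: [0.6277, -0.1436, 0.1106]
tool_rot: [0.774, -0.633, 0.021, 0.018]
ft_force: [1.5, -0.2, -1.3]
grip_width: 0.0185
```

```bash
python3 - <<'E'
from h import *
c=shot('wrist','w17');cv2.imwrite('pics/w17.png',c['color'])
print(R.from_quat(bot.get_obs()['tool_rot']).as_matrix()[:,2].round(3))
E
python3 plan.py 615.8 -141 70 -78.8 2
```

```text
[ 0.012 -0.056 -0.998]
pose [ 629.1 -143.7  111.5] phi -78.6 tilt 3.26 j [-0.2   0.58  0.2   1.17 -0.05  2.74] w 0.0186 t 58.0 F [-0.8  1.1 -1.5]
[-0.04, 0.10, 0.35, 0.1]
[-0.04, 0.10, 0.35, 0.1]
```

View pics/w17.png

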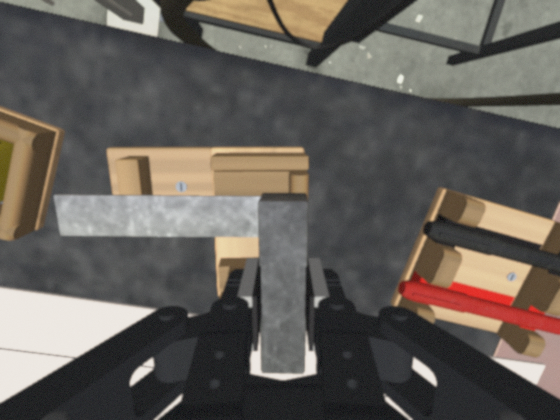

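Run:
```python
from h import *
c=load('w17'); th=np.radians(-168.8); Rm=np.array([[np.cos(th),-np.sin(th)],[np.sin(th),np.cos(th)]]); t=np.array([610.6,-114.7])
f=lambda u,v,z:(Rm.T@(ray(c,(u,v),z)[0,:2]*1000-t)).round(1)
for n,q in dict(armend=(109,150,.01),farR=(305,149,.01),farL=(212,149,.01),rightedge=(308,200,.01),lugL=(120,158,.0335),stockEndL=(260,195,.1245),stockEndR=(306,195,.1245),stockNear=(283,372,.1245),bladeEnd=(57,216,.1165),bladeRootTop=(258,195,.1165),cheekL=(213,155,.042),cheekR=(308,155,.042)).items(): print(n,f(*q))
print('tcp',(Rm.T@(np.array([629.1,-143.7])-t)).round(1))
```

```text
armend [-56.9 -80.3]
farR [-57.3  53.7]
farL [-57.4 -10.9]
rightedge [-20.4  56.7]
lugL [-54.4 -64.2]
stockEndL [-51.3  22.8]
stockEndR [-51.1  40.5]
stockNear [30.7 31.9]
bladeEnd [-41.6 -58.3]
bladeRootTop [-49.4  21.9]
cheekL [-57.   -5.9]
cheekR [-56.8  51.7]
tcp [-12.5  32. ]
```

```bash
python3 plan.py 617.5 -141.9 62 -78.8 3
```

```text
pose [ 629.1 -143.7  111.5] phi -78.6 tilt 3.26 j [-0.2   0.58  0.2   1.17 -0.05  2.74] w 0.0186 t 58.0 F [-0.8  1.1 -1.5]
[-0.02, 0.06, 0.28, 0.1]
[-0.02, 0.06, 0.28, 0.1]
[-0.02, 0.06, 0.28, 0.1]
```

Emit:
play_rows --deltas '[0,-0.05,0.1,0.2,0,0,-0.03,0.06,0.25,0,0,-0.02,0.02,0.2,0,0,0,0,0.1,0,0,0,0,0,0]'

```text
clock: 58.62
eef_pos: [0.6255, -0.1427, 0.0697]
tool_rot: [0.774, -0.632, 0.028, 0.015]
ft_force: [0.1, -0.1, -2.6]
grip_width: 0.0185
```

```bash
python3 plan.py 617.5 -141.9 45 -78.8 2
```

```text
pose [ 625.5 -142.7   69.7] phi -78.5 tilt 3.58 j [-0.2   0.6   0.11  1.05 -0.05  2.74] w 0.0185 t 58.62 F [ 0.1 -0.1 -2.6]
[-0.02, 0.06, 0.21, 0.1]
[-0.02, 0.06, 0.21, 0.1]
```

Emit:
play_rows --deltas '[0,-0.03,0.12,0.05,0.2,0,-0.02,0.08,0.1,0,0,0,0,0.08,0,0,0,0,0,0]'

```text
clock: 59.12
eef_pos: [0.6132, -0.1431, 0.0558]
tool_rot: [0.773, -0.634, 0.028, 0.014]
ft_force: [-0.1, -0.8, -1.7]
grip_width: 0.0187
```

```bash
python3 plan.py 617.5 -141.9 33 -78.8 2
```

```text
pose [ 613.2 -143.1   55.8] phi -78.7 tilt 3.64 j [-0.2   0.59  0.06  1.   -0.05  2.74] w 0.0187 t 59.12 F [-0.1 -0.8 -1.7]
[-0.00, -0.04, 0.19, 0.0]
[-0.00, -0.04, 0.19, 0.0]
```

Emit:
play_rows --deltas '[0,-0.02,-0.05,0.1,0,0,-0.02,-0.02,0.1,0,0,-0.01,0,0.1,0,0,0,0,0.05,0,0,0,0,0,0]'

```text
clock: 59.75
eef_pos: [0.6196, -0.1405, 0.0355]
tool_rot: [0.773, -0.634, 0.03, 0.013]
ft_force: [-0.8, 0.1, 2.3]
grip_width: 0.0185
```

```bash
python3 plan.py 617.5 -141.9 31 -78.8 1
```

```text
pose [ 619.6 -140.5   35.5] phi -78.7 tilt 3.72 j [-0.2   0.61  0.05  0.96 -0.05  2.74] w 0.0185 t 59.75 F [-0.8  0.1  2.3]
[0.02, 0.04, 0.07, 0.1]
```

Emit:
play_rows --deltas '[0,0.01,0.02,0.04,0,0,0.01,0.01,0.04,0,0,0,0,0,0]'

```text
clock: 60.12
eef_pos: [0.6201, -0.1406, 0.034]
tool_rot: [0.774, -0.633, 0.031, 0.009]
ft_force: [-3.3, -1.1, 5.7]
grip_width: 0.0189
```

Emit:
play_rows --deltas '[0.4,0,0,0,0,0.4,0,0,0,0,0.4,0,0,0,0,0.4,0,0,-0.3,0,0.4,0,0,-0.5,0,0.4,0,0,-0.7,0,0.4,0,0,-0.8,0,0.4,0,0,-0.8,0,0.4,0,0,0,0]'

```text
clock: 61.25
eef_pos: [0.6132, -0.1306, 0.2299]
tool_rot: [0.773, -0.633, 0.032, 0.01]
ft_force: [0.5, 0.2, -0.7]
grip_width: 0.0342
```

Run:
```python
from h import *
c=shot('wrist','w18');s=shot('scene','s18');t=shot('top','t18')
w=cv2.resize(c['color'],(480,360)); 
z=cv2.resize(s['color'][120:340,220:440],(320,320)); q=cv2.resize(t['color'][150:230,110:430],(800,200),interpolation=cv2.INTER_CUBIC)
top=np.zeros((360,800,3),np.uint8); top[:,:480]=w; top[:320,480:]=z
cv2.imwrite('pics/fin.png',np.vstack([top,q])); print(bot.get_obs()['eef_pos'])
```

```text
[ 0.61015643 -0.13015745  0.22299562]
```

Run:
```python
from h import *
c=load('w18'); th=np.radians(-168.8); Rm=np.array([[np.cos(th),-np.sin(th)],[np.sin(th),np.cos(th)]]); t=np.array([610.6,-114.7])
W=lambda p: Rm@np.array(p,float)+t
q=lambda x,y,z: np.r_[W((x,y))/1000,z]
exp=proj(c,[q(0,28,.044),q(-40,28,.044),q(40,28,.044),q(-31,-70,.038),q(-31,-30,.038)]); print(exp.round())
im=c['color'].astype(int)
for u,v in exp.round().astype(int): print(u,v,im[v,u] if 0<=v<420 and 0<=u<560 else None)
sat=im.max(-1)-im.min(-1); x0,y0=(exp.min(0)-40).astype(int); x1,y1=(exp.max(0)+40).astype(int)
roi=np.zeros(im.shape[:2],bool); roi[max(y0,0):y1,max(x0,0):x1]=1
for lo,hi,z,n in((62,105,.044,'stock'),(105,220,.037,'blade')):
    m=((sat<18)&(im.max(-1)>lo)&(im.max(-1)<=hi)&roi).astype(np.uint8); m=cv2.morphologyEx(m,cv2.MORPH_OPEN,np.ones((5,5)))
    k,l,s,_=cv2.connectedComponentsWithStats(m)
    for i in range(1,k):
        if s[i,4]>400:
            v,u=np.nonzero(l==i); P=(ray(c,np.c_[u,v],z)[:,:2]*1000-t)@Rm; print(n,s[i].tolist(),[np.round(a,1).tolist() for a in cv2.minAreaRect(P.astype(np.float32))])
```

```text
[[282. 193.]
 [282. 152.]
 [282. 232.]
 [179. 161.]
 [222. 161.]]
282 193 [115 113 113]
282 152 [112 113 111]
282 232 [ 68  91 110]
179 161 [143 178 208]
222 161 [196 196 193]
stock [139, 111, 183, 155, 14617] [[0.3, -22.5], [153.9, 181.6], 0.3]
blade [182, 151, 110, 65, 2621] [[-8.0, -15.2], [105.5, 64.1], 89.8]
```

Run:
```python
from h import *
c=load('w18'); th=np.radians(-168.8); Rm=np.array([[np.cos(th),-np.sin(th)],[np.sin(th),np.cos(th)]]); t=np.array([610.6,-114.7])
im=c['color'].astype(int); sat=im.max(-1)-im.min(-1)
def seg(lo,hi,z,n):
    m=((sat<16)&(im.max(-1)>lo)&(im.max(-1)<=hi)).astype(np.uint8); m[:100]=0;m[270:]=0;m[:,:130]=0;m[:,340:]=0
    m=cv2.morphologyEx(m,cv2.MORPH_OPEN,np.ones((3,3))); k,l,s,_=cv2.connectedComponentsWithStats(m)
    for i in range(1,k):
        if s[i,4]>200:
            v,u=np.nonzero(l==i); P=(ray(c,np.c_[u,v],z)[:,:2]*1000-t)@Rm; print(n,s[i].tolist(),[np.round(a,1).tolist() for a in cv2.minAreaRect(P.astype(np.float32))])
seg(95,140,.044,'stock'); seg(165,230,.037,'blade')
# other seats from the top view
t0=load('t18'); I=t0['color'].astype(int)
def tm(m,roi,z,n):
    x0,y0,x1,y1=roi; v,u=np.nonzero(m[y0:y1,x0:x1]); P=ray(t0,np.c_[u+x0,v+y0],z)[:,:2]*1000
    if len(u): print(n,len(u),[np.round(a,1).tolist() for a in cv2.minAreaRect(P.astype(np.float32))])
tm(I[...,1]-I[...,0]>70,(235,160,285,205),.072,'tape'); tm((I[...,2]-I[...,1]>70),(370,165,425,215),.036,'red')
tm(I.max(-1)<60,(380,172,414,192),.036,'black'); print('bottle px',I[208,126],proj(t0,[[.547,.4,.118]]))
```

```text
stock [272, 151, 20, 80, 1507] [[-1.3, 27.6], [78.7, 18.3], 0.5]
blade [182, 151, 89, 18, 1412] [[-32.0, -25.6], [84.5, 16.3], 89.8]
tape 354 [[627.0, 60.6], [60.6, 45.2], 79.8]
bottle px [184 189 185] [[124.67303316 207.26515179]]
```

```bash
python3 -c "
from h import *
o=bot.get_obs();print(o['clock'],o['eef_pos'],o['grip_width']);ticket.job_done()"
```

```text
61.4 [ 0.61015643 -0.13015745  0.22299562] 0.03386641443927607
the job is handed in; nothing more can be done
```

All five tools are in their own rests and let go. I handed the job in at about 61 s, with the gripper empty and the hand raised clear.

**Last checks**
- **Markers:** A wrist view just after release showed red and black each lying in its own groove. The final top-view colour check found neither pen, probably because the arm was in the way, so their seating rests on that earlier view.
- **Punch:** A wrist view after release showed it in its groove, lying across both bars.
- **Tape measure:** After release it measured upright and aligned, about 5 mm from the box centre along the box. I set it 4 mm off-centre to clear the blade hook. The final top view gave (627, 61) mm against a box centre of about (629, 69) mm, which is within tolerance.
- **Square:** In the rest's frame the stock is at about x −1, y 25–28 mm and 0.5° out of line. The blade lies at x −32 mm, along the narrow arm.
- **Bottle:** A pixel check at its expected place in the final top view still showed white.

**What failed or disagreed**
- **Tool tilt:** The tool slowly tilted during fast moves, by as much as 7°. I straightened it by pushing against the reach limit, before picking up the tape and again before seating the square. It was still about 3.7° off when the square went in.
- **Square rest position:** Two estimates of it along its y differed by about 3 mm. I used the one based on the notches.
- **Final composite picture:** It could not be viewed because the 16-picture limit was reached, so the final checks on the square and tape are from colour masks only.

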